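Switch off the dust extractor over its spark guard and hook out the grit tray

ROBOT

A 6-joint arm with a two-finger parallel gripper is mounted at the origin on the work surface. World frame = base frame: x ahead of the robot, y to its left, z up, the work surface at z = 0. Lengths are in m, angles in rad, forces in N, time in s.
With the tool pointing down it reaches from about 0.3 to 0.775 m from the base axis. Payload 14.6 kg.
Tool frame: the origin (TCP) lies at the centre of the arm's flange, where the gripper is bolted on; the fingertips stand 173 mm ahead of it and the grasp point (between the pads) lies 155 mm ahead of it; z points along the fingers, y is the line along which they close (so a half turn about z gives the same grasp; the last joint's range is limited). The gripper opens to 85 mm and grips with 20 to 120 N. Pads are 22 mm wide; open, the fingers measure 114 mm over their backs; the gripper's body (76 mm by 85 mm) begins 54 mm behind the grasp point. The pads swing forward as they close: fully open they stand 13 mm farther back than shut.
Start: joints at [1.11, 0.3, 1.521, -0, 1.321, -0.067], TCP at [0.211, 0.508, 0.405] pointing down, gripper open.
Joint ranges: [-3.03, 3.03], [-0.79, 2.21], [0.23, 2.52], [-1.04, 4.18], [0, 3.07], [-2.55, 2.55]. Speed limits (rad/s): [2.22, 2.22, 2.57, 3.14, 3.14, 3.14].

INTERFACE

Orientations are given as a unit quaternion [w, x, y, z].
In Python, from bench import arm, vision, spotter gives the robot as it stands.
- The arm moves only by the tool jog_arm, never from a script. Its argument "steps" is a list of rows, each an object of numbers: "tx", "ty", "tz": the shift along the tool's x, y, z in m; "rx", "ry", "rz": the turn, a rotation vector about the tool's x, y, z in rad; "jaw": the finger opening in m, from 0 to 0.0854. A call has 1 to 8 rows; each row is the pose to reach, as a shift and turn from the pose commanded when the call began, along the tool's axes at that moment; what a row does not reach only later rows make up. A row lasts 1/12 s, in which the tool goes at most 41.7 mm and 7.16 degrees, less where a joint would pass 70% of its speed; a pose out of reach is approached as far as the arm can. A call with a gripper value outside its range is refused whole. The fingers move at their own pace and stop on an object; "grip_force" is the grip in N (left out, the last holds). Time passes only in rows, so rows that repeat a pose let the fingers close. It gives the time, the measured TCP pose, the force, the opening and the grip force at its end, in the units of the state.
- arm.sense(): the state, without advancing time (a new reading comes with each control period).
- vision.grab_frame(name): name is "scene" or "top" or "wrist"; returns a dict with "frame" (480x640x3 uint8, red, green, blue), "z_map" (480x640 float32, m along the optical axis (not along the pixel's ray), 0 where there is no reading), "fx", "fy", "cx", "cy" (pixels), "k1" (the pictures are not rectified: a ray, as slopes to the right and down, at radius r is drawn at 1 + k1 r^2 times it, then the intrinsics apply), "rvec" (rotation vector, rad) and "tvec" (3), from world to camera coordinates, as OpenCV has them; the wrist camera has in their place "mount" (4x4, takes a point from camera to tool coordinates, whose origin is the TCP and whose axes are the flange's). Camera axes: x right, y down, z forward; pixel columns grow to the right and rows downward; lengths in m; the calibration is good to about 2 mm. A picture is of the moment at which its call begins: read the wrist's pose just before it.
- arm.hand_in(): hands the job in; it is judged then, once.
Trained networks look in a picture, given as the dict that the camera call returned (one of the last four; its "shot" number tells which), for a name from the list of things; names that differ only in an ending like _2 or _b are one class to them, and where a whole thing is asked for, a point or a joint stands for the part that bears it (a point fixed in the world has none). Each returns a list of dicts, best first, with "p" (0 to 1); they miss things now and then, are a little off and sometimes report something else, mostly with a low value. They report only what shows in the picture. A call takes as long as a camera call. They do not tell look-alikes from the thing itself.
- spotter.boxes_of(label, picture): "bbox" ([left, top, right, bottom] in pixels, round what is visible of it).
- spotter.silhouettes(label, picture): "pixels" (480x640 bool, what is visible of it) and "bbox" ([left, top, right, bottom] in pixels, round what is visible of it).
The state is a dict: "time": time; "qpos": joint angles; "qvel": joint speeds; "tau": joint torques, N m; "position": TCP position; "tool_rot": TCP orientation; "ft_force": force on the tool from outside, world axes, zero at the start; "torque": the same for the moment, N m; "gripper_width": finger opening in m; "finger_force": force on a finger pad.
Only numpy, scipy, OpenCV 4.12 (cv2) and the standard library are available. Lean on these libraries where they do the work, as an engineer would, in place of code of your own. Each camera call takes 0.05 s, during which the arm holds its last target. There are 200 camera calls.

TASK

Time to empty the bench dust extractor. Take the bent rod from its rest, reach over the spark guard with it and pull the switch lever behind the guard all the way over towards the guard (off); then hook the rod's end into the finger hole of the grit tray and draw the tray out to its stop. Finally put the rod back in its rest as you found it, without dropping it; touch lever and tray only with the rod, and leave the other things on the bench where they are.

Things in the scene. Friction and masses are not known exactly. Their poses are not given: they have to be found in the camera images.
- rod_grip (a point): Bent rod: wooden handle 140 long (x), 24 wide (y), 30 high (z); from its front end (+x) a round 10 mm steel rod runs on 60, then bends straight down into a leg. This point is the middle of the handle; x along it towards the leg, z up. The leg's axis is 130 in front of this point, its end 105 below. About 0.2 kg, centre of mass some 25 in front of this point.
- rod_tip (a point): Lower end of the rod's leg, on the leg's axis (same axes as rod_grip).
- rest_seat (a point): Middle of the rod's handle when in its rest, 130 above the bench. The rest, left or right of the extractor, is fixed: a 150 x 90 plate with two forked uprights, 16 thick, 48 in front of and 48 behind this point; between them the handle is free below and at its sides. Fork bottoms at 115, cheeks up to 129 and 36 apart. x points along the cradle to where the leg hangs, z up.
- extractor: Dust extractor, fixed grey steel box 240 deep (x), 240 wide, 100 high. Origin at bench level, middle of its front face, which looks to -x (roughly at the robot). Spark guard: upright plate on top, full width, 6 to 10 behind the front face, 100 to 200 above the bench, side wings 56 back. A pipe stub and a block, up to 40 high, stand on top from 158 behind the front on.
- lever_tip (a point): Middle of the top edge of the switch lever, which stands on the extractor's top behind the guard, its hinge 66 behind the front face and 118 above the bench, sideways anywhere within 50 of the middle. The lever is a paddle 50 long from the hinge, 8 thick, its upper part 34 wide, on a black box 50 x 60 x 20 high.
- switch_lever (a joint): Angle of the switch lever: 0 (on) leaning 0.5 rad away from the guard, to 1.0 (off, its stop) leaning 0.5 rad towards the guard. It stays where it is left; about 1.5 N at its tip moves it.
- tray_hole (a point): Centre of the finger hole, at the upper face of the tab on the front of the grit tray. The tab is a level steel plate, 6 thick, its upper face 58 above the bench, 60 wide, its outer edge 60 before the extractor's front when shut; the hole is 24 (along x) by 28 (along y) and goes through. x points into the extractor, z up.
- grit_tray (a joint): How far the grit tray is drawn out of the extractor's front (towards -x of the extractor), m: 0 shut, 0.1 at its stop. It stays where it is left; about 1.5 N moves it.
- flask_mid (a point): Steel vacuum flask, 68 across, 230 high; point half-way up. Leave alone.
- disc_box: Cardboard box 130 x 130 x 100 high; origin under its centre. Leave alone.
- disc: Grinding disc lying flat, 116 across, 8 thick; origin under its centre. Leave alone.
- hammer: Hammer lying on the bench, 260 long along x, 26 thick, origin half-way along, under it. Leave alone.
- mug: White mug, 80 across, 85 high; origin under its centre. Leave alone.
- casting: Raw iron casting, spool-shaped, 100 across, 75 high; origin under its centre. Leave alone.
Not all that is in view belongs to the job. Leave any green look-alike of the part that bears rod_grip alone.

How it is judged:
On the way, in this order (a step that is already met when the one before it is completed fails the run):
1. the switch lever is pulled over to off (value of joint switch_lever above 0.8 rad), for 0.2 s.
2. with the switch off, the grit tray is drawn out (value of joint switch_lever above 0.8 rad and value of joint grit_tray above 0.075 m), for 0.2 s.
At the end, for the whole second after the job is handed in: Switch lever above 0.8 rad, tray out by more than 75 mm, rod released and at rest in both forks, leg hanging down at the front: middle of its handle within 20 mm of rest_seat seen from above and 8 mm in height, level within 0.15 rad, along the cradle within 0.25 rad (all of step 2 and horizontal distance between rod_grip and rest_seat below 0.02 m and z of rod_grip in the frame of rest_seat between -0.008 and 0.008 m and angle between rod_grip's own z axis and vertical below 0.15 rad and angle between the x axis of rod_grip and the x axis of rest_seat, either way round below 0.25 rad and x of rod_tip in the frame of rest_seat above 0.1 m and linear speed of rod below 0.02 m/s); the robot touches nothing.
It fails at once if the robot touches the switch lever or the tray itself, not with the rod (contact force between any of the fingers, the arm and switch_lever above 1 N or contact force between any of the fingers, the arm and grit_tray above 1 N).
It fails at once if the rod is dropped (falls free by more than about 15 mm) (contact force between the fingers and rod below 0.05 N and linear speed of rod above 0.5 m/s).
It fails at once if another thing on the bench is shifted by more than 30 mm (distance of any of flask_mid, disc_box, disc, hammer, mug, casting from where it was at the start of the episode above 0.03 m).
It also fails if it takes over 72 s, if anything falls off the work surface, if the arm or the gripper's body presses on something with over 40 N, if the wrist force passes 120 N, or if a joint passes its speed limit or range.

## Working session

There is one attempt and no reset: what is moved stays moved. The work goes in short steps, Python scripts to look and compute and a tool call to move; the robot and the scene stay as the last step left them, time stands still between calls to the robot, and variables do not carry over. Pictures are saved under pics/ and viewed, at most 10 in all, crops included, and the job is handed in when it is done.

Besides the shell and the picture viewer there is one more tool, called after ">>>" in YAML: its name, and indented under it one key for each argument. jog_arm: Moves the arm, as the interface text tells. Its arguments: {"type":"object","properties":{"steps":{"type":"array"},"grip_force":{"type":"number"}},"required":["steps"]}

```bash
ls; mkdir -p pics
cat > h.py <<'E'
import numpy as np, cv2, pickle
from scipy.spatial.transform import Rotation as R
from bench import arm, vision, spotter
def pose(s=None):
    s=s or arm.sense(); q=s["tool_rot"]; T=np.eye(4); T[:3,:3]=R.from_quat([q[1],q[2],q[3],q[0]]).as_matrix(); T[:3,3]=s["position"]; return T
def grab(n):
    T=pose(); f=vision.grab_frame(n)
    if n=="wrist": f["c2w"]=T@np.array(f["mount"])
    else:
        E=np.eye(4); E[:3,:3]=cv2.Rodrigues(np.array(f["rvec"],float))[0]; E[:3,3]=np.ravel(f["tvec"]); f["c2w"]=np.linalg.inv(E)
    return f
def slopes(f,uv):
    uv=np.asarray(uv,float).reshape(-1,2); K=np.array([[f["fx"],0,f["cx"]],[0,f["fy"],f["cy"]],[0,0,1]])
    return cv2.undistortPoints(uv[:,None],K,np.array([f["k1"],0,0,0,0.]))[:,0]
def cloud(f):
    v,u=np.mgrid[:480,:640]; s=slopes(f,np.c_[u.ravel(),v.ravel()]); z=f["z_map"].ravel()[:,None]
    P=np.c_[s*z,z]@f["c2w"][:3,:3].T+f["c2w"][:3,3]; P[z[:,0]<=0]=np.nan
    return P.reshape(480,640,3)
def proj(f,P):
    M=np.linalg.inv(f["c2w"]); K=np.array([[f["fx"],0,f["cx"]],[0,f["fy"],f["cy"]],[0,0,1]])
    return cv2.projectPoints(np.asarray(P,float).reshape(-1,1,3),cv2.Rodrigues(M[:3,:3])[0],M[:3,3],K,np.array([f["k1"],0,0,0,0.]))[0][:,0]
def save(f,n): cv2.imwrite("pics/"+n,f["frame"][:,:,::-1])
E
cat > a.py <<'E'
from h import *
np.set_printoptions(precision=3,suppress=True)
for n in ["scene","top"]:
    f=grab(n); save(f,n+"0.png"); P=cloud(f); np.save(n+"0.npy",P)
    pickle.dump({k:v for k,v in f.items()},open(n+"0.pkl","wb"))
    print(n,"cam at",f["c2w"][:3,3],f["fx"],f["k1"])
    for l in ["rod_grip","extractor","switch_lever","grit_tray","flask_mid","disc_box","disc","hammer","mug","casting"]:
        for r in spotter.silhouettes(l,f)[:3]:
            m=r["pixels"]; Q=P[m]; Q=Q[~np.isnan(Q[:,0])]
            print(l,round(r["p"],2),np.round(r["bbox"]),len(Q),np.median(Q,0) if len(Q) else "", np.percentile(Q,[3,97],axis=0).ravel() if len(Q) else "")
print(arm.sense())
E
python3 a.py
```

```text
pics
scene cam at [ 1.029 -0.897  0.812] 542.7464912728243 -0.1284351346073105
rod_grip 0.92 [335. 164. 406. 194.] 766 [0.436 0.271 0.134] [0.357 0.261 0.001 0.552 0.525 0.147]
rod_grip 0.87 [281. 164. 338. 191.] 598 [0.23  0.349 0.017] [ 0.103  0.321 -0.001  0.3    0.405  0.026]
rod_grip 0.49 [346. 194. 492. 344.] 12944 [ 0.717 -0.056  0.1  ] [ 0.621 -0.117  0.013  0.852  0.121  0.193]
extractor 0.9 [344. 192. 493. 341.] 12910 [ 0.717 -0.056  0.1  ] [ 0.621 -0.117  0.015  0.852  0.121  0.193]
switch_lever 0.44 [404. 235. 421. 256.] 91 [0.698 0.006 0.156] [ 0.68  -0.002  0.122  0.704  0.03   0.164]
grit_tray 0.56 [348. 259. 354. 272.] 55 [ 0.56  -0.017  0.058] [ 0.552 -0.027  0.053  0.571  0.002  0.06 ]
flask_mid 0.62 [435. 146. 476. 232.] 2173 [0.681 0.324 0.132] [0.645 0.314 0.008 0.706 0.367 0.23 ]
disc_box 0.88 [263. 342. 369. 459.] 7857 [ 0.707 -0.405  0.098] [ 0.633 -0.442  0.01   0.758 -0.32   0.102]
disc_box 0.39 [344. 193. 494. 342.] 12895 [ 0.717 -0.056  0.1  ] [ 0.621 -0.117  0.015  0.852  0.121  0.192]
disc 0.67 [275. 252. 322. 288.] 1191 [ 0.423 -0.035  0.007] [ 0.371 -0
[... 1894 characters left out ...]
 [ 0.479  0.419 -0.001  0.555  0.514  0.088]
casting 0.6 [389. 260. 425. 296.] 1061 [ 0.426 -0.245  0.067] [ 0.39  -0.295  0.007  0.473 -0.209  0.08 ]
casting 0.25 [194. 244. 229. 299.] 1197 [0.414 0.26  0.01 ] [0.35  0.236 0.001 0.491 0.317 0.129]
{'time': 1.1, 'qpos': array([ 1.11 ,  0.3  ,  1.521, -0.   ,  1.321, -0.067]), 'qvel': array([ 0.001,  0.002, -0.   , -0.001, -0.   , -0.001]), 'tau': array([  0.002, -54.336, -36.198,  -0.   ,   0.001,   0.   ]), 'position': array([0.211, 0.508, 0.405]), 'tool_rot': array([0.   , 0.196, 0.981, 0.   ]), 'ft_force': array([-0.59 ,  0.4  , -0.551]), 'torque': array([ 0.018, -0.015,  0.007]), 'finger_force': 0.0, 'gripper_width': 0.08515006537878365}
```

View pics/scene0.png

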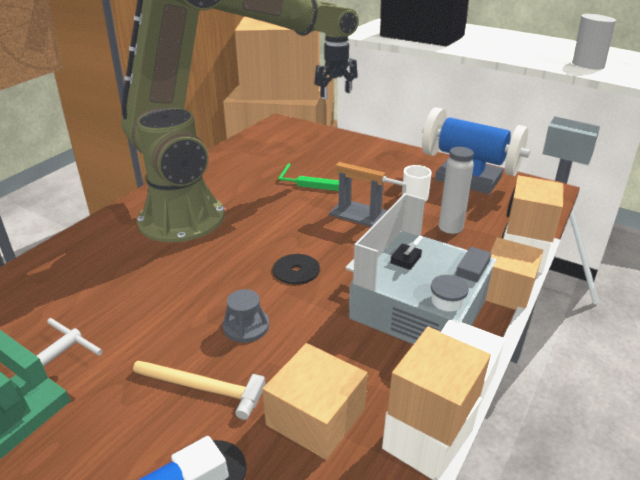

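View pics/top0.png

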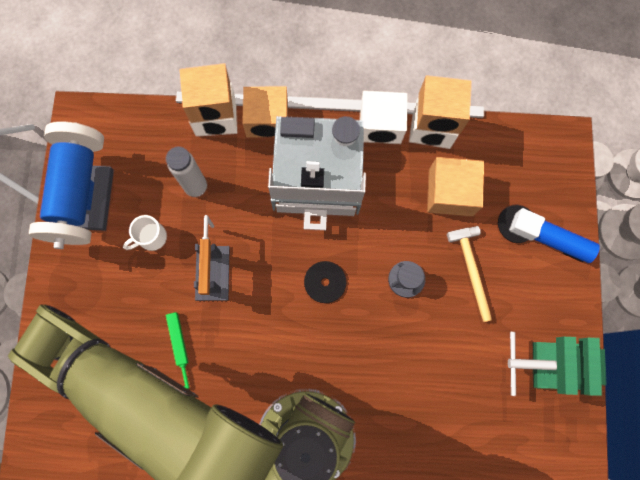

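```bash
cat > b.py <<'E'
from h import *
np.set_printoptions(precision=4,suppress=True)
for n in ["scene","top"]:
    P=np.load(n+"0.npy").reshape(-1,3); P=P[~np.isnan(P[:,0])]
    def sel(x0,x1,y0,y1,z0,z1): return P[(P[:,0]>x0)&(P[:,0]<x1)&(P[:,1]>y0)&(P[:,1]<y1)&(P[:,2]>z0)&(P[:,2]<z1)]
    # handle top
    Q=sel(.3,.6,.2,.36,.135,.16); print(n,"handle+rod",len(Q),Q.min(0),Q.max(0))
    H=Q[Q[:,2]>.141]; r=cv2.minAreaRect(H[:,:2].astype(np.float32)*1000); print("rect",r, np.median(H[:,2]))
    # rest plate
    # guard top edge
    G=sel(.57,.68,-.15,.15,.192,.21); print("guard top",len(G),G.min(0),G.max(0)); 
    l=np.polyfit(G[:,1],G[:,0],1); print("x=a*y+b",l)
    B=sel(.75,.9,-.16,.16,.095,.105); r=cv2.minAreaRect(sel(.55,.9,-.16,.16,.09,.105)[:,:2].astype(np.float32)*1000); print("box top",r, B.min(0),B.max(0))
    T=sel(.5,.62,-.06,.06,.052,.063); print("tab",len(T),T.min(0),T.max(0),np.median(T,0), cv2.minAreaRect(T[:,:2].astype(np.float32)*1000))
    L=sel(.66,.72,-.06,.06,.145,.18); print("lever top",len(L),L.min(0),L.max(0),np.median(L,0))
E
python3 b.py
```

```text
scene handle+rod 362 [0.3553 0.256  0.1351] [0.5505 0.2955 0.1485]
rect ((424.07293701171875, 277.4418640136719), (136.29083251953125, 33.5975341796875), 2.796027898788452) 0.14455513052134933
guard top 415 [ 0.6174 -0.1178  0.192 ] [0.6705 0.1284 0.2031]
x=a*y+b [-0.0104  0.6327]
box top ((756.931884765625, 1.2444000244140625), (318.04522705078125, 286.7679443359375), 89.82322692871094) [ 0.75   -0.1582  0.095 ] [0.9    0.1599 0.105 ]
tab 61 [ 0.5504 -0.028   0.0523] [0.5725 0.0105 0.0601] [ 0.5591 -0.0174  0.0576] ((555.3003540039062, -11.931417465209961), (16.146360397338867, 42.51357650756836), 28.925233840942383)
lever top 64 [ 0.6888 -0.0029  0.146 ] [0.7057 0.0341 0.1643] [0.7    0.0057 0.1595]
top handle+rod 602 [0.3512 0.2577 0.135 ] [0.5481 0.3061 0.154 ]
rect ((435.8800964355469, 279.9049987792969), (169.56317138671875, 25.195348739624023), 3.4061622619628906) 0.14555301198218618
guard top 304 [ 0.6151 -0.1146  0.1921] [0.6682 0.1263 0.2063]
x=a*y+b [-0.0054  0.6243]
box top ((754.1900634765625, 0.1597900390625), (319.5621337890625, 291.3420715332031), 89.97123718261719) [ 0.75   -0.1597  0.095 ] [0.8999 0.1599 0.105 ]
tab 370 [ 0.5488 -0.0584  0.052 ] [0.6194 0.0593 0.0629] [0.5862 0.0038 0.058 ] ((584.1195068359375, 0.1512298583984375), (70.55337524414062, 117.49146270751953), 0.6325245499610901)
lever top 109 [0.6837 0.0018 0.1451] [0.7056 0.0356 0.1681] [0.6945 0.0199 0.1564]
```

The scene picture shows the orange-handled rod lying in its rest at pixels (335–406, 164–194), left of the extractor at (344–493, 192–341). The green look-alike lies flat at (281–338, 164–191). In the top picture the lever is at (313, 168) and the tray tab with its hole at (315, 220). Next I'll bring the wrist camera over the rest.

```bash
cat >> h.py <<'E'
def tgt(x,y,z,yaw):  # tool x = -(handle x dir), tool z down; yaw of handle x
    c,s=np.cos(yaw),np.sin(yaw); T=np.eye(4); T[:3,0]=[-c,-s,0]; T[:3,1]=[-s,c,0]; T[:3,2]=[0,0,-1]; T[:3,3]=[x,y,z]; return T
def delta(T,T0=None):
    T0=pose() if T0 is None else T0
    D=np.linalg.inv(T0)@T; return np.round(D[:3,3],4),np.round(R.from_matrix(D[:3,:3]).as_rotvec(),4)
E
cat > c.py <<'E'
from h import *
np.set_printoptions(precision=4,suppress=True)
for n in ["scene","top"]:
    f=pickle.load(open(n+"0.pkl","rb")); P=np.load(n+"0.npy"); img=f["frame"].astype(int)
    Q=P[(P[...,2]>.143)&(P[...,2]<.16)&(abs(P[...,0]-.44)<.15)&(abs(P[...,1]-.28)<.06)]
    print(n,len(Q),Q.mean(0),np.polyfit(Q[:,0],Q[:,1],1),Q[:,0].min(),Q[:,0].max())
    S=P[(P[...,2]>.12)&(P[...,2]<.142)&(P[...,0]>.515)&(P[...,0]<.58)&(abs(P[...,1]-.28)<.06)]
    if len(S): print("steel",len(S),S.mean(0),S[:,0].max())
    O=(img[...,0]>img[...,2]+70)&(P[...,2]>.12)&(abs(P[...,0]-.44)<.15)&(abs(P[...,1]-.28)<.06); 
f=vision.grab_frame("wrist"); print(np.array(f["mount"]))
print(delta(tgt(.42,.28,.46,.05)))
E
python3 c.py
```

```text
scene 192 [0.4245 0.2757 0.145 ] [0.0564 0.2517] 0.3565819174996434 0.49195415853687874
steel 64 [0.5384 0.2809 0.1311] 0.5567740195468465
top 407 [0.4213 0.2787 0.1464] [0.0525 0.2566] 0.3511665321454549 0.5070486389765695
steel 61 [0.535  0.2853 0.1336] 0.5551444994227598
[[-0.0002 -0.9644 -0.2646  0.066 ]
 [ 1.     -0.0005  0.0009  0.0006]
 [-0.001  -0.2646  0.9644  0.0306]
 [ 0.      0.      0.      1.    ]]
(array([-0.2804, -0.1303, -0.0553]), array([-0.    ,  0.    , -0.4438]))
```

>>> jog_arm:
  steps:
    - {"tx":-0.035,"ty":-0.016,"tz":-0.03,"rz":-0.055}
    - {"tx":-0.07,"ty":-0.033,"tz":-0.05,"rz":-0.11}
    - {"tx":-0.105,"ty":-0.049,"tz":-0.055,"rz":-0.17}
    - {"tx":-0.14,"ty":-0.065,"tz":-0.055,"rz":-0.22}
    - {"tx":-0.175,"ty":-0.081,"tz":-0.055,"rz":-0.28}
    - {"tx":-0.21,"ty":-0.098,"tz":-0.055,"rz":-0.33}
    - {"tx":-0.245,"ty":-0.114,"tz":-0.055,"rz":-0.39}
    - {"tx":-0.28,"ty":-0.13,"tz":-0.055,"rz":-0.444}

```text
invalid input at $.steps[0]: expected keys tx, ty, tz, rx, ry, rz, jaw
```

```bash
cat > d.py <<'E'
from h import *
np.set_printoptions(precision=4,suppress=True)
f=grab("wrist"); save(f,"w1.png"); print(pose())
for r in spotter.silhouettes("rod_grip",f)[:2]:
    P=cloud(f); m=r["pixels"]; print(r["p"],r["bbox"])
    img=f["frame"].astype(int); o=m&(img[...,0]>img[...,2]+60)&(P[...,2]>.135)
    Q=P[o]; 
    if len(Q)<50: continue
    print("handle",len(Q),Q.mean(0),np.median(Q[:,2]),np.polyfit(Q[:,0],Q[:,1],1)); rr=cv2.minAreaRect((Q[:,:2]*1000).astype(np.float32)); print(rr)
    s=m&~o&(P[...,2]>.12); S=P[s]; print("steel",len(S),S.mean(0) if len(S) else "",np.polyfit(S[:,0],S[:,1],1) if len(S)>9 else "",S[:,0].max() if len(S) else "")
P=cloud(f); 
U=P[(P[...,2]>.120)&(P[...,2]<.133)&(abs(P[...,0]-.42)<.09)&(abs(P[...,1]-.28)<.06)]; print("cheeks",len(U),U.min(0),U.max(0),U.mean(0))
pl=P[(P[...,2]<.03)&(P[...,2]>.003)&(abs(P[...,0]-.42)<.12)&(abs(P[...,1]-.28)<.1)]; print("plate",len(pl),cv2.minAreaRect((pl[:,:2]*1000).astype(np.float32)) if len(pl)>5 else "",np.median(pl[:,2]) if len(pl) else "")
E
python3 d.py
```

```text
[[-0.9235  0.3837  0.      0.211 ]
 [ 0.3837  0.9235  0.      0.5079]
 [-0.      0.     -1.      0.4047]
 [ 0.      0.      0.      1.    ]]
0.95 [99.3, 115.6, 250.6, 340.2]
cheeks 6 [0.3532 0.2661 0.1205] [0.3539 0.2714 0.1227] [0.3534 0.2693 0.1219]
plate 1254 ((345.4322509765625, 325.3432922363281), (58.975440979003906, 131.02337646484375), 61.12971496582031) 0.007998344239798921
```

View pics/w1.png

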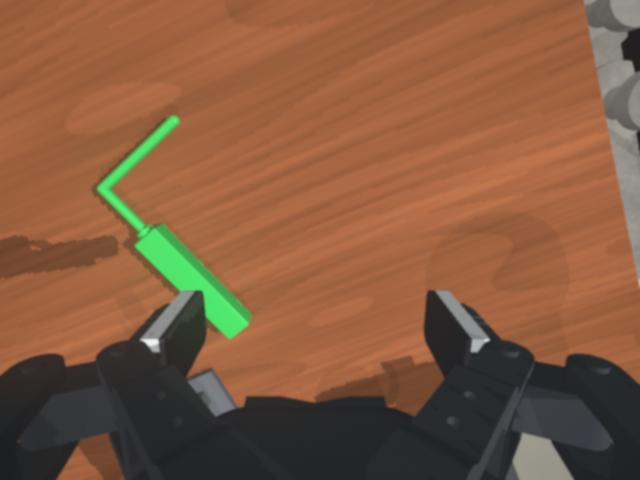

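This picture was taken from the start pose because the move was refused: every row needs all seven keys. It shows only the green decoy at (100–250, 115–340). The camera looks towards tool +x, so I'll grip with tool x along the rod, which keeps the leg in view.

>>> jog_arm:
  steps:
    - {"tx":-0.035,"ty":-0.016,"tz":-0.03,"rx":0,"ry":0,"rz":0.12,"jaw":0.085}
    - {"tx":-0.07,"ty":-0.033,"tz":-0.05,"rx":0,"ry":0,"rz":0.24,"jaw":0.085}
    - {"tx":-0.105,"ty":-0.049,"tz":-0.055,"rx":0,"ry":0,"rz":0.36,"jaw":0.085}
    - {"tx":-0.14,"ty":-0.065,"tz":-0.055,"rx":0,"ry":0,"rz":0.48,"jaw":0.085}
    - {"tx":-0.175,"ty":-0.081,"tz":-0.055,"rx":0,"ry":0,"rz":0.6,"jaw":0.085}
    - {"tx":-0.21,"ty":-0.098,"tz":-0.055,"rx":0,"ry":0,"rz":0.72,"jaw":0.085}
    - {"tx":-0.245,"ty":-0.114,"tz":-0.055,"rx":0,"ry":0,"rz":0.84,"jaw":0.085}
    - {"tx":-0.28,"ty":-0.13,"tz":-0.055,"rx":0,"ry":0,"rz":0.96,"jaw":0.085}

```text
time: 1.92
position: [0.4206, 0.2787, 0.4599]
tool_rot: [0.0, 0.629, 0.778, 0.0]
ft_force: [-0.2, 1.2, 0.4]
gripper_width: 0.0849
finger_force: 0.0
```

```bash
sed -i 's/T\[:3,0\]=\[-c,-s,0\]; T\[:3,1\]=\[-s,c,0\]/T[:3,0]=[c,s,0]; T[:3,1]=[s,-c,0]/' h.py
python3 -c "
from h import *
print(arm.sense()['qpos']); print(delta(tgt(.40,.277,.46,.054)))"
```

```text
[5.12533684e-01 1.59017567e-01 1.56497180e+00 1.14863168e-05
 1.41706044e+00 3.01533117e-01]
(array([ 0.0027, -0.0205, -0.0001]), array([ 2.0000e-04, -6.0000e-04,  1.7278e+00]))
```

>>> jog_arm:
  steps:
    - {"tx":0.003,"ty":-0.02,"tz":0,"rx":0,"ry":0,"rz":0.12,"jaw":0.085}
    - {"tx":0.003,"ty":-0.02,"tz":0,"rx":0,"ry":0,"rz":0.24,"jaw":0.085}
    - {"tx":0.003,"ty":-0.02,"tz":0,"rx":0,"ry":0,"rz":0.36,"jaw":0.085}
    - {"tx":0.003,"ty":-0.02,"tz":0,"rx":0,"ry":0,"rz":0.48,"jaw":0.085}
    - {"tx":0.003,"ty":-0.02,"tz":0,"rx":0,"ry":0,"rz":0.6,"jaw":0.085}
    - {"tx":0.003,"ty":-0.02,"tz":0,"rx":0,"ry":0,"rz":0.72,"jaw":0.085}
    - {"tx":0.003,"ty":-0.02,"tz":0,"rx":0,"ry":0,"rz":0.84,"jaw":0.085}
    - {"tx":0.003,"ty":-0.02,"tz":0,"rx":0,"ry":0,"rz":0.96,"jaw":0.085}

```text
time: 2.58
position: [0.3995, 0.279, 0.4597]
tool_rot: [-0.0, 0.917, 0.399, 0.0]
ft_force: [0.1, -0.6, -0.1]
gripper_width: 0.085
finger_force: 0.0
```

>>> jog_arm:
  steps:
    - {"tx":0,"ty":0,"tz":0,"rx":0,"ry":0,"rz":0.12,"jaw":0.085}
    - {"tx":0,"ty":0,"tz":0,"rx":0,"ry":0,"rz":0.24,"jaw":0.085}
    - {"tx":0,"ty":0,"tz":0,"rx":0,"ry":0,"rz":0.36,"jaw":0.085}
    - {"tx":0,"ty":0,"tz":0,"rx":0,"ry":0,"rz":0.48,"jaw":0.085}
    - {"tx":0,"ty":0,"tz":0,"rx":0,"ry":0,"rz":0.6,"jaw":0.085}
    - {"tx":0,"ty":0,"tz":0,"rx":0,"ry":0,"rz":0.72,"jaw":0.085}
    - {"tx":0,"ty":0,"tz":0,"rx":0,"ry":0,"rz":0.768,"jaw":0.085}
    - {"tx":0,"ty":0,"tz":0,"rx":0,"ry":0,"rz":0.768,"jaw":0.085}

```text
time: 3.25
position: [0.3995, 0.279, 0.4597]
tool_rot: [-0.0, 1.0, 0.029, 0.0]
ft_force: [0.3, 0.3, 0.5]
gripper_width: 0.0848
finger_force: 0.0
```

```bash
python3 d.py
```

```text
[[ 0.9981  0.061   0.0001  0.3995]
 [ 0.061  -0.9981  0.0001  0.279 ]
 [ 0.0001 -0.     -1.      0.4597]
 [ 0.      0.      0.      1.    ]]
0.84 [300.0, 4.0, 332.8, 274.9]
handle 5307 [0.4277 0.2796 0.145 ] 0.14509809802188056 [0.0585 0.2546]
((423.331787109375, 279.4460144042969), (138.50059509277344, 23.980361938476562), 3.551856279373169)
steel 1366 [0.5225 0.2849 0.1347] [0.0963 0.2345] 0.5568826441354415
0.61 [211.7, 260.5, 274.9, 416.4]
cheeks 786 [0.37   0.2526 0.1201] [0.5098 0.3088 0.133 ] [0.4336 0.2808 0.1292]
plate 5455 ((411.41314697265625, 291.60345458984375), (154.89605712890625, 238.07229614257812), 84.18311309814453) 0.008299290898336642
```

View pics/w1.png

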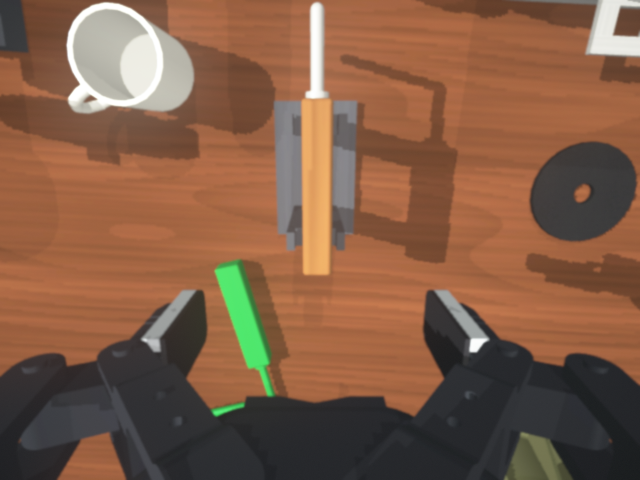

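Handle middle measures (0.4235, 0.2795) with its top at 0.145, the expected height for a 30 mm handle centred at 130. It is 138×24 mm, with yaw 0.06. In the picture the handle is at (303–330, 97–275), sitting in both forks, with the leg end at the top (317, 5).

```bash
python3 -c "
from h import *
print(delta(tgt(.4355,.2802,.285,.06)))"
```

```text
(array([0.036 , 0.0011, 0.1747]), array([-0.0001, -0.0001,  0.002 ]))
```

>>> jog_arm:
  steps:
    - {"tx":0.036,"ty":0.001,"tz":0.0,"rx":0,"ry":0,"rz":0.002,"jaw":0.07}
    - {"tx":0.036,"ty":0.001,"tz":0.03,"rx":0,"ry":0,"rz":0.002,"jaw":0.07}
    - {"tx":0.036,"ty":0.001,"tz":0.06,"rx":0,"ry":0,"rz":0.002,"jaw":0.07}
    - {"tx":0.036,"ty":0.001,"tz":0.09,"rx":0,"ry":0,"rz":0.002,"jaw":0.07}
    - {"tx":0.036,"ty":0.001,"tz":0.12,"rx":0,"ry":0,"rz":0.002,"jaw":0.07}
    - {"tx":0.036,"ty":0.001,"tz":0.145,"rx":0,"ry":0,"rz":0.002,"jaw":0.07}
    - {"tx":0.036,"ty":0.001,"tz":0.165,"rx":0,"ry":0,"rz":0.002,"jaw":0.07}
    - {"tx":0.036,"ty":0.001,"tz":0.1747,"rx":0,"ry":0,"rz":0.002,"jaw":0.07}

```text
time: 4.02
position: [0.4352, 0.2799, 0.2825]
tool_rot: [0.001, 1.0, 0.03, -0.001]
ft_force: [-0.2, -0.2, -0.0]
gripper_width: 0.07
finger_force: 0.0
```

>>> jog_arm:
  steps:
    - {"tx":0,"ty":0,"tz":0,"rx":0,"ry":0,"rz":0,"jaw":0.03}
    - {"tx":0,"ty":0,"tz":0,"rx":0,"ry":0,"rz":0,"jaw":0.015}
    - {"tx":0,"ty":0,"tz":0,"rx":0,"ry":0,"rz":0,"jaw":0.0}
    - {"tx":0,"ty":0,"tz":0,"rx":0,"ry":0,"rz":0,"jaw":0.0}
    - {"tx":0,"ty":0,"tz":0,"rx":0,"ry":0,"rz":0,"jaw":0.0}
    - {"tx":0,"ty":0,"tz":0,"rx":0,"ry":0,"rz":0,"jaw":0.0}
    - {"tx":0,"ty":0,"tz":0,"rx":0,"ry":0,"rz":0,"jaw":0.0}
    - {"tx":0,"ty":0,"tz":0,"rx":0,"ry":0,"rz":0,"jaw":0.0}
  grip_force: 100

```text
time: 4.68
position: [0.4358, 0.2803, 0.2867]
tool_rot: [-0.001, 1.0, 0.029, 0.001]
ft_force: [-0.1, -1.0, 6.0]
gripper_width: 0.0226
finger_force: 98.5
```

```bash
python3 -c "
from h import *
s=arm.sense();print(pose(s),s['gripper_width'],s['finger_force'],s['ft_force'],s['torque'])"
```

```text
[[ 0.99831241  0.05801431  0.00258293  0.43579451]
 [ 0.05801074 -0.99831493  0.00143539  0.28034194]
 [ 0.00266185 -0.00128313 -0.99999563  0.28668066]
 [ 0.          0.          0.          1.        ]] 0.02255801421844843 98.46611380577087 [-0.10351161 -1.00580359  5.97806933] [-0.11070599  0.15417275 -0.01845782]
```

>>> jog_arm:
  steps:
    - {"tx":0,"ty":0,"tz":-0.01,"rx":0,"ry":0,"rz":0,"jaw":0.0}
    - {"tx":0,"ty":0,"tz":-0.03,"rx":0,"ry":0,"rz":0,"jaw":0.0}
    - {"tx":0,"ty":0,"tz":-0.06,"rx":0,"ry":0,"rz":0,"jaw":0.0}
    - {"tx":0,"ty":0,"tz":-0.09,"rx":0,"ry":0,"rz":0,"jaw":0.0}
    - {"tx":0,"ty":0,"tz":-0.12,"rx":0,"ry":0,"rz":0,"jaw":0.0}
    - {"tx":0,"ty":0,"tz":-0.145,"rx":0,"ry":0,"rz":0,"jaw":0.0}
    - {"tx":0,"ty":0,"tz":-0.16,"rx":0,"ry":0,"rz":0,"jaw":0.0}
    - {"tx":0,"ty":0,"tz":-0.16,"rx":0,"ry":0,"rz":0,"jaw":0.0}

```text
time: 5.35
position: [0.4352, 0.28, 0.4494]
tool_rot: [-0.001, 1.0, 0.029, 0.003]
ft_force: [-0.7, -0.4, -1.6]
gripper_width: 0.0225
finger_force: 98.0
```

```bash
cat > e.py <<'E'
from h import *
import sys
np.set_printoptions(precision=4,suppress=True)
s=arm.sense(); T=pose(s); print(T, s["gripper_width"],s["finger_force"],s["ft_force"])
f=grab("wrist"); save(f,sys.argv[1]); P=cloud(f)
Ti=np.linalg.inv(T)
r=spotter.silhouettes("rod_grip",f)
for q in r[:2]:
    Q=P[q["pixels"]]; Q=Q[~np.isnan(Q[:,0])]; Qt=Q@Ti[:3,:3].T+Ti[:3,3]
    print(q["p"],q["bbox"],"tool",np.percentile(Qt,[2,50,98],axis=0).ravel())
    H=Qt[(Qt[:,0]<.055)&(Qt[:,2]<.2)]; S=Qt[(Qt[:,0]>.065)&(Qt[:,2]<.2)]
    for n,A in (("handle",H),("steel",S)):
        if len(A)>20: print(n,len(A),A.mean(0),"z slope",np.polyfit(A[:,0],A[:,2],1),"y slope",np.polyfit(A[:,0],A[:,1],1),A[:,0].min(),A[:,0].max())
for n in ["extractor","switch_lever","grit_tray"]:
    for q in spotter.silhouettes(n,f)[:1]:
        Q=P[q["pixels"]]; Q=Q[~np.isnan(Q[:,0])]; print(n,q["p"],q["bbox"],np.percentile(Q,[2,50,98],axis=0).ravel())
np.save("w.npy",P); pickle.dump(f,open("w.pkl","wb"))
E
python3 e.py w2.png
```

```text
[[ 0.9983  0.0579  0.0057  0.4352]
 [ 0.0579 -0.9983  0.0032  0.28  ]
 [ 0.0059 -0.0028 -1.      0.4494]
 [ 0.      0.      0.      1.    ]] 0.022511755176136176 97.98434257507324 [-0.651  -0.3504 -1.6183]
0.76 [278.5, 0.0, 355.1, 403.3] tool [-0.021  -0.0111  0.1404  0.0358 -0.0004  0.1419  0.1025  0.0106  0.1546]
handle 15311 [ 0.0192 -0.0003  0.1417] z slope [0.0035 0.1416] y slope [ 0.0008 -0.0003] -0.025385368505245032 0.054990829560890575
steel 4449 [ 0.0865 -0.0002  0.1527] z slope [0.0058 0.1522] y slope [ 0.0011 -0.0003] 0.06512757024364807 0.10677142633346032
0.62 [216.3, 293.8, 245.3, 333.9] tool [-0.1599 -0.1175  0.4231 -0.1312 -0.1029  0.4251 -0.1191 -0.0875  0.4446]
extractor 0.56 [478.7, 0.0, 640.0, 99.1] [ 0.5538 -0.0022  0.0075  0.6059  0.0579  0.058   0.6354  0.1263  0.0985]
switch_lever 0.56 [494.1, 6.1, 639.6, 98.5] [ 0.5532 -0.0036  0.0144  0.6056  0.0409  0.0579  0.6353  0.1135  0.0788]
grit_tray 0.88 [491.3, 5.9, 640.0, 101.6] [ 0.5538 -0.0025  0.0146  0.6056  0.0414  0.0579  0.6349  0.1135  0.0788]
```

View pics/w2.png

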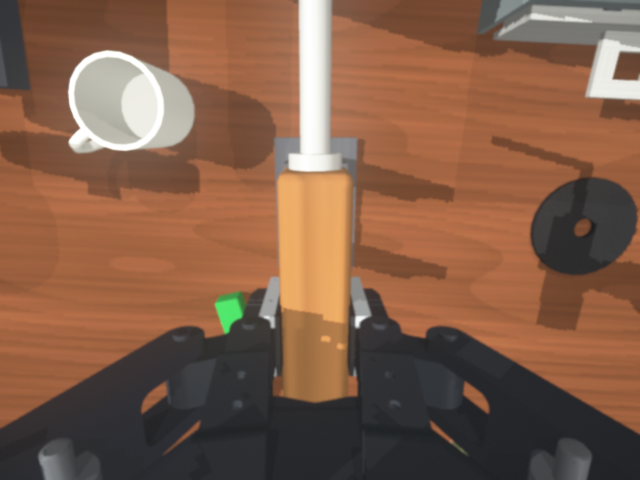

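The rod is straight in the grip: handle centre at tool (−0.012, 0, 0.157), tilt under 0.006 rad. So the leg is at tool x = 0.118 with its tip at tool z = 0.262. Next I'll go above the extractor, offset sideways, to measure the lever and the hole from close up.

```bash
python3 -c "
from h import *
print(delta(tgt(.53,.08,.50,0.0)))"
```

```text
(array([ 0.0827,  0.2053, -0.0563]), array([0.001 , 0.002 , 0.0578]))
```

>>> jog_arm:
  steps:
    - {"tx":0,"ty":0.01,"tz":-0.025,"rx":0,"ry":0,"rz":0,"jaw":0.0}
    - {"tx":0.005,"ty":0.03,"tz":-0.05,"rx":0,"ry":0,"rz":0.01,"jaw":0.0}
    - {"tx":0.015,"ty":0.06,"tz":-0.056,"rx":0,"ry":0,"rz":0.02,"jaw":0.0}
    - {"tx":0.03,"ty":0.093,"tz":-0.056,"rx":0,"ry":0,"rz":0.03,"jaw":0.0}
    - {"tx":0.045,"ty":0.126,"tz":-0.056,"rx":0,"ry":0,"rz":0.04,"jaw":0.0}
    - {"tx":0.06,"ty":0.16,"tz":-0.056,"rx":0,"ry":0,"rz":0.05,"jaw":0.0}
    - {"tx":0.075,"ty":0.19,"tz":-0.056,"rx":0,"ry":0,"rz":0.058,"jaw":0.0}
    - {"tx":0.083,"ty":0.205,"tz":-0.056,"rx":0,"ry":0,"rz":0.058,"jaw":0.0}

```text
time: 6.27
position: [0.5315, 0.0773, 0.4996]
tool_rot: [0.0, 1.0, -0.001, -0.001]
ft_force: [0.1, 1.1, -1.2]
gripper_width: 0.0223
finger_force: 98.3
```

```bash
python3 e.py w3.png
```

```text
[[ 1.     -0.003  -0.002   0.5315]
 [-0.003  -1.     -0.0007  0.0773]
 [-0.002   0.0007 -1.      0.4996]
 [ 0.      0.      0.      1.    ]] 0.022267782722052383 98.29310417175293 [ 0.1419  1.1186 -1.2498]
0.95 [276.6, 1.3, 353.2, 400.3] tool [-0.0213 -0.0113  0.1404  0.0357 -0.0002  0.1419  0.1025  0.0107  0.1548]
handle 15476 [ 0.0191 -0.0003  0.1416] z slope [0.0033 0.1416] y slope [ 0.0002 -0.0003] -0.025233482562312948 0.05499564519849964
steel 4491 [ 0.0865 -0.0002  0.1527] z slope [0.0059 0.1522] y slope [ 0.0017 -0.0004] 0.06509393361183291 0.10670855160102466
0.68 [86.9, 346.4, 148.1, 413.5] tool [-0.328  -0.314   0.4736 -0.237  -0.2971  0.476  -0.2212 -0.2523  0.4977]
extractor 0.87 [244.5, 0.0, 608.2, 176.0] [ 0.5654 -0.1109  0.0574  0.648  -0.0317  0.1005  0.7088  0.1224  0.2006]
switch_lever 0.59 [366.0, 0.0, 417.1, 38.9] [0.6769 0.0033 0.1216 0.6892 0.0192 0.1453 0.695  0.0351 0.155 ]
grit_tray 0.88 [277.6, 121.2, 489.3, 177.7] [ 0.5533 -0.0937 -0.0003  0.5964  0.0025  0.0586  0.6116  0.1046  0.0794]
```

View pics/w3.png

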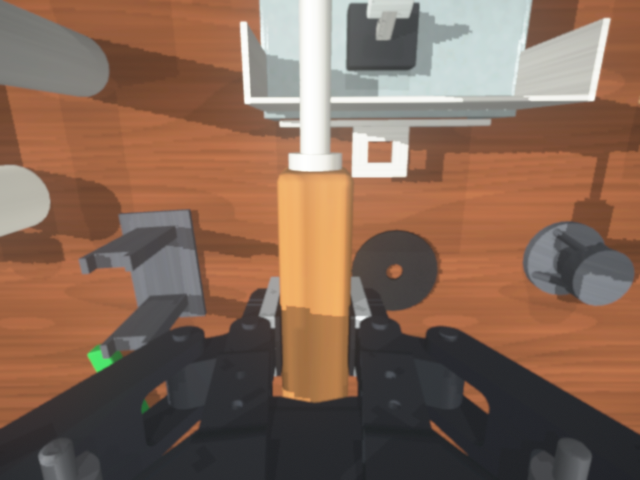

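The wrist picture shows the tab at (352–408, 124–177) with its hole centred near (380, 152). The guard is along row ~100, and the lever paddle is at (366–417, 0–39) on its black box. The empty rest stands at lower left.

```bash
cat > g.py <<'E'
from h import *
np.set_printoptions(precision=4,suppress=True)
f=pickle.load(open("w.pkl","rb")); P=np.load("w.npy"); C=f["c2w"][:3,3]
def ray(uv,z):
    s=slopes(f,uv); d=np.c_[s,np.ones(len(s))]@f["c2w"][:3,:3].T; return C+d*((z-C[2])/d[:,2])[:,None]
m=((P[...,2]>.053)&(P[...,2]<.063)&(P[...,0]<.612)&(abs(P[...,1])<.05)); m[:,:350]=False
T=P[m]; print("tab",len(T),np.percentile(T,[1,50,99],axis=0))
g=cv2.cvtColor(f["frame"],cv2.COLOR_RGB2GRAY); w=(g>150).astype(np.uint8); w[:110]=0;w[190:]=0;w[:,:345]=0;w[:,415:]=0
cs,h=cv2.findContours(w,cv2.RETR_CCOMP,cv2.CHAIN_APPROX_NONE)
for c,hh in zip(cs,h[0]):
    if cv2.contourArea(c)>80:
        x=ray(c[:,0].astype(float),.058); print("outer" if hh[3]<0 else "hole",cv2.boundingRect(c),x.min(0),x.max(0),(x.min(0)+x.max(0))/2)
G=P[(P[...,2]>.19)&(P[...,2]<.208)&(P[...,0]<.625)&(P[...,0]>.6)&(abs(P[...,1])<.11)]; print("guard",len(G),G.min(0),G.max(0),np.polyfit(G[:,1],G[:,0],1))
L=P[(P[...,2]>.125)&(P[...,0]>.67)&(abs(P[...,1])<.06)]; print("lever",len(L),np.percentile(L,[2,50,98],axis=0))
B=P[(P[...,2]>.115)&(P[...,2]<.124)&(P[...,0]>.64)&(abs(P[...,1])<.07)]; print("black box",len(B),np.percentile(B,[2,50,98],axis=0))
W=P[(P[...,2]>.1)&(P[...,2]<.206)&(P[...,0]>.62)&(P[...,0]<.68)&(abs(P[...,1])>.1)]
for s in(-1,1):
    A=W[W[:,1]*s>0]; print("wing",s,len(A),A.min(0) if len(A) else "",A.max(0) if len(A) else "")
E
python3 g.py
```

```text
tab 2237 [[ 0.5522 -0.0231  0.0554]
 [ 0.5797  0.0059  0.0581]
 [ 0.6055  0.0363  0.0601]]
outer (345, 120, 70, 58) [ 0.551  -0.0294  0.058 ] [0.612  0.0448 0.058 ] [0.5815 0.0077 0.058 ]
hole (368, 140, 25, 23) [ 0.5675 -0.0068  0.058 ] [0.5911 0.0193 0.058 ] [0.5793 0.0063 0.058 ]
guard 2061 [ 0.6189 -0.1099  0.19  ] [0.6249 0.1097 0.2029] [-0.0035  0.621 ]
lever 1086 [[0.6793 0.0032 0.1265]
 [0.6896 0.0192 0.146 ]
 [0.695  0.0352 0.155 ]]
black box 3596 [[ 0.655  -0.01    0.1177]
 [ 0.6742  0.0227  0.1201]
 [ 0.7016  0.0483  0.1219]]
wing -1 5463 [ 0.6203 -0.1148  0.1   ] [ 0.6799 -0.1001  0.2026]
wing 1 5144 [0.6204 0.1    0.1   ] [0.68   0.3571 0.2025]
```

```bash
python3 -c "
from h import *
print(pose()); print(delta(tgt(.62,.019,.50,0.0)))"
```

```text
[[ 9.99999177e-01  7.62826576e-05 -1.28073744e-03  5.30132662e-01]
 [ 7.63839608e-05 -9.99999994e-01  7.90488172e-05  8.07992814e-02]
 [-1.28073140e-03 -7.91465799e-05 -9.99999177e-01  5.00311789e-01]
 [ 0.00000000e+00  0.00000000e+00  0.00000000e+00  1.00000000e+00]]
(array([0.0899, 0.0618, 0.0002]), array([-0.0001,  0.0013,  0.0001]))
```

>>> jog_arm:
  steps:
    - {"tx":0.02,"ty":0.015,"tz":0,"rx":0,"ry":0.001,"rz":0,"jaw":0.0}
    - {"tx":0.045,"ty":0.03,"tz":0,"rx":0,"ry":0.001,"rz":0,"jaw":0.0}
    - {"tx":0.07,"ty":0.045,"tz":0,"rx":0,"ry":0.001,"rz":0,"jaw":0.0}
    - {"tx":0.085,"ty":0.058,"tz":0,"rx":0,"ry":0.001,"rz":0,"jaw":0.0}
    - {"tx":0.09,"ty":0.062,"tz":0,"rx":0,"ry":0.001,"rz":0,"jaw":0.0}
    - {"tx":0.09,"ty":0.062,"tz":0,"rx":0,"ry":0.001,"rz":0,"jaw":0.0}
    - {"tx":0.09,"ty":0.062,"tz":0,"rx":0,"ry":0.001,"rz":0,"jaw":0.0}
    - {"tx":0.09,"ty":0.062,"tz":0,"rx":0,"ry":0.001,"rz":0,"jaw":0.0}

```text
time: 7.18
position: [0.6195, 0.0195, 0.5013]
tool_rot: [-0.0, 1.0, 0.001, 0.001]
ft_force: [0.1, -0.1, -2.0]
gripper_width: 0.0227
finger_force: 98.4
```

```bash
cat > k.py <<'E'
from h import *
import sys
np.set_printoptions(precision=4,suppress=True)
T=pose(); s=arm.sense(); print(T[:3,3],s["ft_force"],s["torque"],s["gripper_width"]);
for n in ["scene","top"]:
    f=grab(n); P=cloud(f); leg=T@np.array([.118,0,.2617,1])
    print(n,"leg predicted px",proj(f,[leg[:3]])); 
    x,y,z=leg[:3]
    S=P[(abs(P[...,0]-x)<.012)&(abs(P[...,1]-y)<.025)&(P[...,2]>z+.004)&(P[...,2]<z+.095)]
    if len(S)>5: print(" leg surf",len(S),np.percentile(S,[3,50,97],axis=0).ravel(),"pred",leg[:3], "x(z)",np.polyfit(S[:,2],S[:,0],1))
    for q in spotter.silhouettes("switch_lever",f)[:1]:
        Q=P[q["pixels"]]; Q=Q[~np.isnan(Q[:,0])]; print(" lever",q["p"],np.percentile(Q,[2,50,98],axis=0).ravel())
    M=f["frame"]; u,v=proj(f,[leg[:3]])[0].astype(int); c=M[max(0,v-75):v+75,max(0,u-100):u+100]; cv2.imwrite(f"pics/{sys.argv[1]}_{n}.png",cv2.resize(c,None,fx=3,fy=3)[:,:,::-1])
print(pose()[:3,3])
E
python3 k.py k1
```

```text
[0.6195 0.0195 0.5013] [ 0.0602 -0.0504 -2.0105] [0.0162 0.0657 0.0614] 0.022745636958974517
scene leg predicted px [[438.0208 212.6077]]
 leg surf 207 [0.7319 0.0121 0.2474 0.7373 0.0158 0.2915 0.7412 0.02   0.3312] pred [0.7378 0.0196 0.2397] x(z) [0.002  0.7364]
 lever 0.52 [ 0.6808 -0.0017  0.1234  0.698   0.0038  0.1565  0.7052  0.0287  0.1637]
top leg predicted px [[313.2234 136.9641]]
[0.6197 0.0189 0.5014]
```

The leg's measured position (0.737, 0.019) agrees with the prediction. Now I descend behind the lever and pull.

>>> jog_arm:
  steps:
    - {"tx":0,"ty":0,"tz":0.015,"rx":0,"ry":0,"rz":0,"jaw":0.0}
    - {"tx":0,"ty":0,"tz":0.03,"rx":0,"ry":0,"rz":0,"jaw":0.0}
    - {"tx":0,"ty":0,"tz":0.05,"rx":0,"ry":0,"rz":0,"jaw":0.0}
    - {"tx":0,"ty":0,"tz":0.07,"rx":0,"ry":0,"rz":0,"jaw":0.0}
    - {"tx":0,"ty":0,"tz":0.085,"rx":0,"ry":0,"rz":0,"jaw":0.0}
    - {"tx":0,"ty":0,"tz":0.092,"rx":0,"ry":0,"rz":0,"jaw":0.0}
    - {"tx":0,"ty":0,"tz":0.092,"rx":0,"ry":0,"rz":0,"jaw":0.0}
    - {"tx":0,"ty":0,"tz":0.092,"rx":0,"ry":0,"rz":0,"jaw":0.0}

```text
time: 8.05
position: [0.6203, 0.0184, 0.4098]
tool_rot: [0.0, 1.0, -0.0, 0.001]
ft_force: [0.6, -0.4, -1.1]
gripper_width: 0.0226
finger_force: 98.4
```

>>> jog_arm:
  steps:
    - {"tx":-0.01,"ty":0,"tz":0,"rx":0,"ry":0,"rz":0,"jaw":0.0}
    - {"tx":-0.019,"ty":0,"tz":0,"rx":0,"ry":0,"rz":0,"jaw":0.0}
    - {"tx":-0.027,"ty":0,"tz":0,"rx":0,"ry":0,"rz":0,"jaw":0.0}
    - {"tx":-0.034,"ty":0,"tz":0,"rx":0,"ry":0,"rz":0,"jaw":0.0}
    - {"tx":-0.041,"ty":0,"tz":0,"rx":0,"ry":0,"rz":0,"jaw":0.0}
    - {"tx":-0.048,"ty":0,"tz":0,"rx":0,"ry":0,"rz":0,"jaw":0.0}
    - {"tx":-0.055,"ty":0,"tz":0,"rx":0,"ry":0,"rz":0,"jaw":0.0}
    - {"tx":-0.06,"ty":0,"tz":0,"rx":0,"ry":0,"rz":0,"jaw":0.0}

```text
time: 8.72
position: [0.5597, 0.0183, 0.4094]
tool_rot: [0.0, 1.0, -0.0, 0.001]
ft_force: [4.4, 0.8, -1.6]
gripper_width: 0.0226
finger_force: 98.4
```

```bash
python3 k.py k2
```

```text
[0.5597 0.0183 0.4094] [ 4.3547  0.8379 -1.5591] [-0.0052 -0.8352 -0.0071] 0.022648096667904197
scene leg predicted px [[407.0823 241.579 ]]
 leg surf 214 [0.6671 0.0021 0.1539 0.6765 0.0134 0.1905 0.6807 0.0196 0.2402] pred [0.6782 0.0183 0.1479] x(z) [0.0531 0.6652]
 lever 0.62 [ 0.6576 -0.0016  0.1065  0.6703  0.0116  0.1481  0.6806  0.0574  0.1669]
top leg predicted px [[312.3564 172.2077]]
[0.5602 0.0183 0.4088]
```

View pics/k2_scene.png

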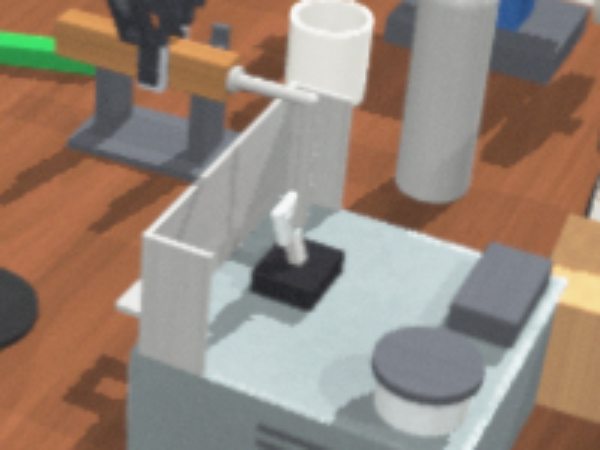

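The scene crop shows the leg behind the paddle at (290, 230), and the lever has tipped slightly towards the guard. Pulling further.

>>> jog_arm:
  steps:
    - {"tx":-0.003,"ty":0,"tz":0,"rx":0,"ry":0,"rz":0,"jaw":0.0}
    - {"tx":-0.006,"ty":0,"tz":0,"rx":0,"ry":0,"rz":0,"jaw":0.0}
    - {"tx":-0.008,"ty":0,"tz":0,"rx":0,"ry":0,"rz":0,"jaw":0.0}
    - {"tx":-0.009,"ty":0,"tz":0,"rx":0,"ry":0,"rz":0,"jaw":0.0}
    - {"tx":-0.009,"ty":0,"tz":0,"rx":0,"ry":0,"rz":0,"jaw":0.0}

```text
time: 9.33
position: [0.5513, 0.0183, 0.4095]
tool_rot: [0.0, 1.0, -0.0, 0.001]
ft_force: [2.0, -0.3, 1.7]
gripper_width: 0.0225
finger_force: 98.6
```

```bash
python3 k.py k3
```

```text
[0.5513 0.0183 0.4095] [ 2.0012 -0.3167  1.7   ] [ 0.0314 -1.1056  0.0405] 0.02245402371621236
scene leg predicted px [[403.6111 240.3892]]
 leg surf 203 [0.6591 0.0015 0.1542 0.6686 0.0136 0.1906 0.6728 0.0189 0.2381] pred [0.67   0.0183 0.1481] x(z) [0.0472 0.6586]
 lever 0.62 [ 0.6509 -0.0018  0.1131  0.6659  0.0116  0.1456  0.6797  0.0688  0.1635]
top leg predicted px [[312.1985 175.2213]]
[0.5514 0.0183 0.4093]
```

>>> jog_arm:
  steps:
    - {"tx":-0.002,"ty":0,"tz":0,"rx":0,"ry":0,"rz":0,"jaw":0.0}
    - {"tx":-0.003,"ty":0,"tz":0,"rx":0,"ry":0,"rz":0,"jaw":0.0}
    - {"tx":-0.004,"ty":0,"tz":0,"rx":0,"ry":0,"rz":0,"jaw":0.0}
    - {"tx":-0.004,"ty":0,"tz":0,"rx":0,"ry":0,"rz":0,"jaw":0.0}

```text
time: 9.87
position: [0.5472, 0.0183, 0.409]
tool_rot: [0.0, 1.0, -0.0, 0.001]
ft_force: [3.3, -1.2, 2.1]
gripper_width: 0.0225
finger_force: 98.8
```

```bash
python3 k.py k4
```

```text
[0.5472 0.0183 0.409 ] [ 3.289  -1.2398  2.088 ] [-0.2212 -1.2805 -0.0809] 0.022496662903426938
scene leg predicted px [[401.7188 240.0432]]
 leg surf 219 [0.656  0.0005 0.1527 0.6656 0.0133 0.1879 0.6709 0.0194 0.2396] pred [0.6655 0.0182 0.1475] x(z) [0.0444 0.6564]
 lever 0.44 [ 0.6472 -0.0003  0.1009  0.667   0.0126  0.1442  0.6806  0.0852  0.163 ]
top leg predicted px [[312.1452 176.9258]]
 lever 0.46 [ 0.6238 -0.4357  0.0129  0.6777 -0.367   0.0987  0.7512 -0.3094  0.1065]
[0.5473 0.0183 0.4089]
```

View pics/k4_scene.png

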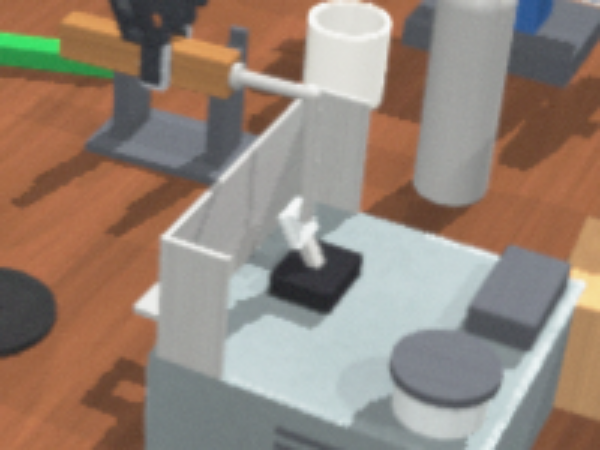

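```bash
cat > l.py <<'E'
from h import *
np.set_printoptions(precision=4,suppress=True)
T=pose(); print(T[:3,3])
f=grab("scene"); P=cloud(f)
for y0,y1 in((-.006,.008),(.025,.045)):
    A=P[(P[...,2]>.14)&(P[...,2]<.18)&(P[...,0]>.63)&(P[...,0]<.72)&(P[...,1]>y0)&(P[...,1]<y1)]
    print(len(A)); 
    if len(A)>5: print(np.percentile(A,[3,50,97],axis=0).ravel(), np.polyfit(A[:,2],A[:,0],1)); B=A[A[:,2]>np.percentile(A[:,2],80)]; print("top",B.mean(0),"angle from top:",np.arcsin(np.clip((.678-B[:,0].mean())/.05,-1,1))+.5)
w=grab("wrist"); Ti=np.linalg.inv(w["c2w"]@np.linalg.inv(np.array(w["mount"]))); W=cloud(w)
for q in spotter.silhouettes("rod_grip",w)[:1]:
    Q=W[q["pixels"]]; Q=Q[~np.isnan(Q[:,0])]; Q=Q@Ti[:3,:3].T+Ti[:3,3]; S=Q[(Q[:,0]>.065)&(Q[:,2]<.2)]; H=Q[(Q[:,0]<.055)&(Q[:,2]<.2)]
    print("steel",S.mean(0),np.polyfit(S[:,0],S[:,2],1),"handle",H.mean(0),np.polyfit(H[:,0],H[:,2],1),H[:,0].min())
E
python3 l.py
```

```text
[0.5473 0.0183 0.4089]
53
[ 0.6542 -0.0018  0.1406  0.6615  0.0022  0.1518  0.6696  0.0073  0.1629] [-0.4879  0.7358]
top [0.6573 0.0038 0.1614] angle from top: 0.9260026571387623
7
[0.6535 0.0256 0.1415 0.6678 0.0279 0.1462 0.6697 0.0322 0.1615] [-0.8528  0.7917]
top [0.6536 0.0301 0.1615] angle from top: 1.0105135009295347
steel [ 0.086  -0.0001  0.1496] [-0.0309  0.1523] handle [ 0.0192 -0.0003  0.141 ] [-0.033   0.1416] -0.025953142422383557
```

Paddle slope gives an angle of about 0.95, so the lever is off. The rod has pitched about 0.035 rad in the grip, which is minor. Now I back off, lift, retreat over the guard, and take a settled close look at the hole.

>>> jog_arm:
  steps:
    - {"tx":0.006,"ty":0,"tz":0,"rx":0,"ry":0,"rz":0,"jaw":0.0}
    - {"tx":0.012,"ty":0,"tz":0,"rx":0,"ry":0,"rz":0,"jaw":0.0}
    - {"tx":0.014,"ty":0,"tz":-0.015,"rx":0,"ry":0,"rz":0,"jaw":0.0}
    - {"tx":0.014,"ty":0,"tz":-0.04,"rx":0,"ry":0,"rz":0,"jaw":0.0}
    - {"tx":0.014,"ty":0,"tz":-0.07,"rx":0,"ry":0,"rz":0,"jaw":0.0}
    - {"tx":0.014,"ty":0,"tz":-0.095,"rx":0,"ry":0,"rz":0,"jaw":0.0}
    - {"tx":0.014,"ty":0,"tz":-0.1,"rx":0,"ry":0,"rz":0,"jaw":0.0}
    - {"tx":0.014,"ty":0,"tz":-0.1,"rx":0,"ry":0,"rz":0,"jaw":0.0}

```text
time: 10.88
position: [0.5614, 0.0184, 0.5096]
tool_rot: [0.0, 1.0, -0.0, 0.001]
ft_force: [0.1, 0.6, -3.5]
gripper_width: 0.0226
finger_force: 98.2
```

>>> jog_arm:
  steps:
    - {"tx":-0.02,"ty":0,"tz":0,"rx":0,"ry":0,"rz":0,"jaw":0.0}
    - {"tx":-0.045,"ty":-0.01,"tz":0,"rx":0,"ry":0,"rz":0,"jaw":0.0}
    - {"tx":-0.07,"ty":-0.025,"tz":0,"rx":0,"ry":0,"rz":0,"jaw":0.0}
    - {"tx":-0.095,"ty":-0.04,"tz":0,"rx":0,"ry":0,"rz":0,"jaw":0.0}
    - {"tx":-0.11,"ty":-0.05,"tz":0,"rx":0,"ry":0,"rz":0,"jaw":0.0}
    - {"tx":-0.11,"ty":-0.05,"tz":0,"rx":0,"ry":0,"rz":0,"jaw":0.0}
    - {"tx":-0.11,"ty":-0.05,"tz":0,"rx":0,"ry":0,"rz":0,"jaw":0.0}
    - {"tx":-0.11,"ty":-0.05,"tz":0,"rx":0,"ry":0,"rz":0,"jaw":0.0}

```text
time: 11.55
position: [0.4518, 0.0682, 0.5076]
tool_rot: [0.0, 1.0, -0.0, -0.001]
ft_force: [-0.3, -0.2, -1.4]
gripper_width: 0.0226
finger_force: 98.3
```

```bash
python3 l.py; python3 e.py w4.png | tail -3; sed -i 's/w\[:110\]=0;w\[190:\]=0;w\[:,:345\]=0;w\[:,415:\]=0/t=(P[...,2]>.03)\&(P[...,2]<.07)\&(P[...,0]<.606)\&(P[...,0]>.5)\&(abs(P[...,1])<.05); w=(t*1).astype(np.uint8)/' g.py; python3 g.py | head -8; python3 k.py k5
```

```text
[0.4518 0.0682 0.5076]
54
[ 0.6548 -0.0022  0.1408  0.662   0.0023  0.1514  0.6691  0.0078  0.1634] [-0.4502  0.7303]
top [0.6579 0.0021 0.1615] angle from top: 0.9142368504741086
31
[0.6526 0.0252 0.1412 0.6626 0.0298 0.1528 0.6697 0.0326 0.1626] [-0.616   0.7562]
top [0.6569 0.0298 0.1619] angle from top: 0.9364065133958352
steel [ 0.0861 -0.0002  0.1505] [-0.0217  0.1523] handle [ 0.0192 -0.0003  0.1412] [-0.0237  0.1417] -0.025844094247974292
steel 4501 [ 0.0861 -0.0002  0.1504] z slope [-0.0226  0.1524] y slope [ 0.0007 -0.0003] 0.06513515891647559 0.10566624470301078
extractor 0.87 [245.1, 0.0, 548.2, 104.8] [ 0.5558 -0.1083  0.0147  0.6146 -0.0039  0.0934  0.62    0.1208  0.1508]
grit_tray 0.83 [267.2, 33.4, 488.3, 104.0] [ 0.554  -0.0952  0.0192  0.6058 -0.0041  0.0588  0.618   0.1072  0.0792]
tab 2417 [[ 0.5518 -0.0378  0.0544]
 [ 0.5828  0.0003  0.0582]
 [ 0.6061  0.0311  0.0609]]
outer (342, 44, 90, 59) [ 0.5518 -0.0521  0.058 ] [0.6084 0.04   0.058 ] [ 0.5801 -0.0061  0.058 ]
hole (359, 63, 29, 27) [ 0.5649 -0.0082  0.058 ] [0.5904 0.0214 0.058 ] [0.5777 0.0066 0.058 ]
[0
[... 294 characters left out ...]
  0.1236  0.6645  0.0124  0.1482  0.6787  0.0304  0.1639]
top leg predicted px [[289.3989 201.1423]]
 lever 0.55 [0.6505 0.0029 0.132  0.656  0.0164 0.1598 0.6755 0.0329 0.1682]
[0.4513 0.0683 0.5088]Traceback (most recent call last):
  File "g.py", line 13, in <module>
    G=P[(P[...,2]>.19)&(P[...,2]<.208)&(P[...,0]<.625)&(P[...,0]>.6)&(abs(P[...,1])<.11)]; print("guard",len(G),G.min(0),G.max(0),np.polyfit(G[:,1],G[:,0],1))
                                                                                                                ~~~~~^^^
    return umr_minimum(a, axis, None, out, keepdims, initial, where)
ValueError: zero-size array to reduction operation minimum which has no identity
```

The lever reads off from both sides (about 0.93–1.0). Hole centre is at (0.579, 0.0065, 0.058), from two views. The leg tip now sits at tool x of about 0.121 and tool z of about 0.259. I'll hover 30 mm above the hole and check.

>>> jog_arm:
  steps:
    - {"tx":0.007,"ty":0.03,"tz":0,"rx":0,"ry":0,"rz":0,"jaw":0.0}
    - {"tx":0.007,"ty":0.0615,"tz":0.01,"rx":0,"ry":0,"rz":0,"jaw":0.0}
    - {"tx":0.007,"ty":0.0615,"tz":0.04,"rx":0,"ry":0,"rz":0,"jaw":0.0}
    - {"tx":0.007,"ty":0.0615,"tz":0.075,"rx":0,"ry":0,"rz":0,"jaw":0.0}
    - {"tx":0.007,"ty":0.0615,"tz":0.11,"rx":0,"ry":0,"rz":0,"jaw":0.0}
    - {"tx":0.007,"ty":0.0615,"tz":0.14,"rx":0,"ry":0,"rz":0,"jaw":0.0}
    - {"tx":0.007,"ty":0.0615,"tz":0.158,"rx":0,"ry":0,"rz":0,"jaw":0.0}
    - {"tx":0.007,"ty":0.0615,"tz":0.158,"rx":0,"ry":0,"rz":0,"jaw":0.0}

```text
time: 12.82
position: [0.4578, 0.0068, 0.3474]
tool_rot: [-0.0, 1.0, -0.0, -0.002]
ft_force: [-0.6, 0.5, -1.7]
gripper_width: 0.0226
finger_force: 98.6
```

>>> jog_arm:
  steps:
    - {"tx":0,"ty":0,"tz":0,"rx":0,"ry":0,"rz":0,"jaw":0.0}
    - {"tx":0,"ty":0,"tz":0,"rx":0,"ry":0,"rz":0,"jaw":0.0}

```text
time: 12.98
position: [0.4587, 0.0068, 0.3524]
tool_rot: [0.0, 1.0, -0.0, 0.002]
ft_force: [-0.1, -1.0, -1.2]
gripper_width: 0.0226
finger_force: 98.6
```

```bash
sed -i 's/\.118,0,\.2617/.121,0,.259/' k.py; python3 k.py k6
```

```text
[0.4587 0.0068 0.3524] [-0.126  -1.0384 -1.2375] [ 0.0076  0.0438 -0.0285] 0.0225861273837292
scene leg predicted px [[363.6716 250.9433]]
 leg surf 75 [ 0.5753 -0.0006  0.1401  0.5791  0.0023  0.1643  0.5829  0.0059  0.1878] pred [0.5805 0.0068 0.0937] x(z) [-0.0288  0.5838]
 lever 0.68 [ 0.3409 -0.4791  0.0007  0.4998 -0.4382  0.0226  0.5897 -0.3741  0.0278]
top leg predicted px [[314.7708 214.2485]]
 lever 0.43 [ 0.3364 -0.47    0.0013  0.4862 -0.4299  0.0232  0.5803 -0.367   0.0316]
[0.4585 0.0069 0.3519]
```

View pics/k6_scene.png

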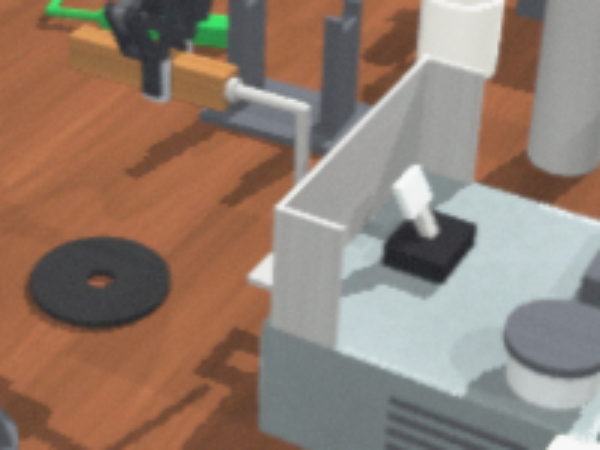

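The crop shows the lever leaning towards the guard. The leg hangs at (303, 110–190), with its lower end hidden by the guard and above the tab. It is centred to about 2 mm, so I'm descending into the hole.

>>> jog_arm:
  steps:
    - {"tx":-0.002,"ty":0,"tz":0.01,"rx":0,"ry":0,"rz":0,"jaw":0.0}
    - {"tx":-0.002,"ty":0,"tz":0.02,"rx":0,"ry":0,"rz":0,"jaw":0.0}
    - {"tx":-0.002,"ty":0,"tz":0.03,"rx":0,"ry":0,"rz":0,"jaw":0.0}
    - {"tx":-0.002,"ty":0,"tz":0.038,"rx":0,"ry":0,"rz":0,"jaw":0.0}
    - {"tx":-0.002,"ty":0,"tz":0.045,"rx":0,"ry":0,"rz":0,"jaw":0.0}
    - {"tx":-0.002,"ty":0,"tz":0.051,"rx":0,"ry":0,"rz":0,"jaw":0.0}
    - {"tx":-0.002,"ty":0,"tz":0.055,"rx":0,"ry":0,"rz":0,"jaw":0.0}
    - {"tx":-0.002,"ty":0,"tz":0.055,"rx":0,"ry":0,"rz":0,"jaw":0.0}

```text
time: 13.85
position: [0.4564, 0.0068, 0.2949]
tool_rot: [-0.0, 1.0, -0.0, -0.0]
ft_force: [0.1, -0.3, -1.8]
gripper_width: 0.0228
finger_force: 98.6
```

```bash
python3 l.py; python3 k.py k7
```

```text
[0.4564 0.0068 0.2949]
51
[ 0.6534 -0.0013  0.1412  0.6613  0.0023  0.1522  0.6684  0.007   0.1625] [-0.4882  0.7358]
top [0.6573 0.0028 0.1609] angle from top: 0.9263772520999478
25
[0.654  0.0256 0.1406 0.6629 0.0293 0.1542 0.6694 0.033  0.1632] [-0.5723  0.75  ]
top [0.6556 0.0282 0.1624] angle from top: 0.9656088991657543
steel [ 0.0861 -0.0002  0.1505] [-0.0232  0.1525] handle [ 0.0192 -0.0003  0.1412] [-0.0232  0.1416] -0.026172307017344132
[0.4566 0.0068 0.2961] [ 0.2094  0.4052 -1.6661] [-0.0203  0.0243  0.0579] 0.022450951509735157
scene leg predicted px [[361.7054 270.2775]]
 lever 0.51 [ 0.6423 -0.0012  0.1008  0.665   0.0143  0.1471  0.6803  0.0783  0.1635]
top leg predicted px [[314.5326 220.3899]]
 leg surf 62 [ 0.5697 -0.0166  0.0514  0.5818 -0.0018  0.058   0.5897  0.0304  0.0642] pred [0.5779 0.0068 0.0373] x(z) [-0.2111  0.5936]
 lever 0.46 [0.652  0.0054 0.1218 0.6577 0.0165 0.1606 0.6772 0.0285 0.1693]
[0.4565 0.0068 0.2961]
```

There was no contact force and the rod tilt is unchanged, so the leg is in the hole. Now drawing the tray.

>>> jog_arm:
  steps:
    - {"tx":-0.008,"ty":0,"tz":0,"rx":0,"ry":0,"rz":0,"jaw":0.0}
    - {"tx":-0.018,"ty":0,"tz":0,"rx":0,"ry":0,"rz":0,"jaw":0.0}
    - {"tx":-0.03,"ty":0,"tz":0,"rx":0,"ry":0,"rz":0,"jaw":0.0}
    - {"tx":-0.042,"ty":0,"tz":0,"rx":0,"ry":0,"rz":0,"jaw":0.0}
    - {"tx":-0.054,"ty":0,"tz":0,"rx":0,"ry":0,"rz":0,"jaw":0.0}
    - {"tx":-0.066,"ty":0,"tz":0,"rx":0,"ry":0,"rz":0,"jaw":0.0}
    - {"tx":-0.078,"ty":0,"tz":0,"rx":0,"ry":0,"rz":0,"jaw":0.0}
    - {"tx":-0.09,"ty":0,"tz":0,"rx":0,"ry":0,"rz":0,"jaw":0.0}

```text
time: 14.87
position: [0.3656, 0.0068, 0.296]
tool_rot: [0.0, 1.0, -0.0, 0.001]
ft_force: [2.4, -1.1, -0.9]
gripper_width: 0.0225
finger_force: 98.7
```

>>> jog_arm:
  steps:
    - {"tx":-0.006,"ty":0,"tz":0,"rx":0,"ry":0,"rz":0,"jaw":0.0}
    - {"tx":-0.01,"ty":0,"tz":0,"rx":0,"ry":0,"rz":0,"jaw":0.0}
    - {"tx":-0.013,"ty":0,"tz":0,"rx":0,"ry":0,"rz":0,"jaw":0.0}
    - {"tx":-0.013,"ty":0,"tz":0,"rx":0,"ry":0,"rz":0,"jaw":0.0}
    - {"tx":-0.013,"ty":0,"tz":0,"rx":0,"ry":0,"rz":0,"jaw":0.0}

```text
time: 15.28
position: [0.3537, 0.0068, 0.2959]
tool_rot: [0.0, 1.0, -0.0, 0.001]
ft_force: [1.3, -0.7, -0.9]
gripper_width: 0.0229
finger_force: 98.5
```

```bash
cat > t.py <<'E'
from h import *
np.set_printoptions(precision=4,suppress=True)
print(pose()[:3,3])
f=grab("top"); P=cloud(f)
T=P[(P[...,2]>.05)&(P[...,2]<.066)&(P[...,0]<.60)&(P[...,0]>.40)&(abs(P[...,1]-.0065)<.034)]
print("tab",len(T),np.percentile(T,[1,50,99],axis=0).ravel())
E
python3 l.py; python3 t.py
```

```text
[0.3537 0.0068 0.2959]
53
[ 0.6547 -0.0017  0.1413  0.6617  0.0018  0.151   0.6689  0.0075  0.1628] [-0.4909  0.7365]
top [0.6571 0.0029 0.1611] angle from top: 0.9303320558140347
26
[0.6541 0.0264 0.1432 0.6617 0.0292 0.1538 0.6702 0.033  0.1625] [-0.6559  0.7627]
top [0.6562 0.0299 0.1623] angle from top: 0.9502345556270577
steel [ 0.0861 -0.0002  0.1502] [-0.0256  0.1524] handle [ 0.0191 -0.0003  0.1411] [-0.0246  0.1416] -0.026024518148146547
[0.3537 0.0069 0.2957]
tab 392 [ 0.4515 -0.0242  0.0518  0.4867  0.0044  0.0587  0.5191  0.0376  0.0654]
```

>>> jog_arm:
  steps:
    - {"tx":-0.003,"ty":0,"tz":0,"rx":0,"ry":0,"rz":0,"jaw":0.0}
    - {"tx":-0.004,"ty":0,"tz":0,"rx":0,"ry":0,"rz":0,"jaw":0.0}
    - {"tx":-0.004,"ty":0,"tz":0,"rx":0,"ry":0,"rz":0,"jaw":0.0}
    - {"tx":-0.004,"ty":0,"tz":0,"rx":0,"ry":0,"rz":0,"jaw":0.0}

```text
time: 15.82
position: [0.3506, 0.0068, 0.2966]
tool_rot: [0.0, 1.0, -0.0, 0.004]
ft_force: [13.9, -0.3, -4.8]
gripper_width: 0.0225
finger_force: 99.0
```

```bash
python3 l.py | tail -1; python3 t.py
```

```text
steel [ 0.0859 -0.0002  0.1493] [-0.0363  0.1524] handle [ 0.0193 -0.0003  0.1409] [-0.0364  0.1416] -0.02627375855617181
[0.3506 0.0068 0.2966]
tab 396 [ 0.4515 -0.0242  0.0519  0.4871  0.0045  0.0586  0.5194  0.037   0.0658]
```

The tray is at its stop: the force rose to 14 N and the tab edge has moved 100 mm. Now I ease off, lift clear, and head back to the rest.

>>> jog_arm:
  steps:
    - {"tx":0.005,"ty":0,"tz":0,"rx":0,"ry":0,"rz":0,"jaw":0.0}
    - {"tx":0.009,"ty":0,"tz":0,"rx":0,"ry":0,"rz":0,"jaw":0.0}
    - {"tx":0.009,"ty":0,"tz":-0.01,"rx":0,"ry":0,"rz":0,"jaw":0.0}
    - {"tx":0.009,"ty":0,"tz":-0.03,"rx":0,"ry":0,"rz":0,"jaw":0.0}
    - {"tx":0.009,"ty":0,"tz":-0.06,"rx":0,"ry":0,"rz":0,"jaw":0.0}
    - {"tx":0.009,"ty":0,"tz":-0.1,"rx":0,"ry":0,"rz":0,"jaw":0.0}
    - {"tx":0.009,"ty":0,"tz":-0.135,"rx":0,"ry":0,"rz":0,"jaw":0.0}
    - {"tx":0.009,"ty":0,"tz":-0.155,"rx":0,"ry":0,"rz":0,"jaw":0.0}

```text
time: 16.68
position: [0.3581, 0.0069, 0.4541]
tool_rot: [0.0, 1.0, -0.0, 0.002]
ft_force: [0.4, -0.3, -2.2]
gripper_width: 0.0228
finger_force: 99.8
```

```bash
python3 l.py | tail -1; python3 t.py; python3 -c "
from h import *
print(delta(tgt(.4355,.2802,.455,.06)))"
```

```text
top [0.6562 0.0289 0.1623] angle from top: 0.9508975581902165
[0.3583 0.0069 0.4511]
tab 179 [ 0.483  -0.0268  0.0505  0.4991 -0.0025  0.0588  0.5193  0.0399  0.066 ]
(array([ 0.0772, -0.2733, -0.0051]), array([-0.0001,  0.0003, -0.0601]))l.py:12: RuntimeWarning: Mean of empty slice.
  print("steel",S.mean(0),np.polyfit(S[:,0],S[:,2],1),"handle",H.mean(0),np.polyfit(H[:,0],H[:,2],1),H[:,0].min())
  ret = um.true_divide(
Traceback (most recent call last):
  File "l.py", line 12, in <module>
    print("steel",S.mean(0),np.polyfit(S[:,0],S[:,2],1),"handle",H.mean(0),np.polyfit(H[:,0],H[:,2],1),H[:,0].min())
                            ~~~~~~~~~~^^^^^^^^^^^^^^^^^
TypeError: expected non-empty vector for x
```

>>> jog_arm:
  steps:
    - {"tx":0.005,"ty":-0.035,"tz":-0.005,"rx":0,"ry":0,"rz":-0.01,"jaw":0.0}
    - {"tx":0.01,"ty":-0.07,"tz":-0.005,"rx":0,"ry":0,"rz":-0.02,"jaw":0.0}
    - {"tx":0.02,"ty":-0.105,"tz":-0.005,"rx":0,"ry":0,"rz":-0.03,"jaw":0.0}
    - {"tx":0.03,"ty":-0.14,"tz":-0.005,"rx":0,"ry":0,"rz":-0.04,"jaw":0.0}
    - {"tx":0.042,"ty":-0.175,"tz":-0.005,"rx":0,"ry":0,"rz":-0.05,"jaw":0.0}
    - {"tx":0.055,"ty":-0.21,"tz":-0.005,"rx":0,"ry":0,"rz":-0.06,"jaw":0.0}
    - {"tx":0.068,"ty":-0.245,"tz":-0.005,"rx":0,"ry":0,"rz":-0.06,"jaw":0.0}
    - {"tx":0.077,"ty":-0.2733,"tz":-0.005,"rx":0,"ry":0,"rz":-0.06,"jaw":0.0}

```text
time: 17.55
position: [0.4359, 0.2827, 0.4531]
tool_rot: [0.001, 1.0, 0.03, -0.001]
ft_force: [0.5, 0.0, -1.2]
gripper_width: 0.0223
finger_force: 99.6
```

>>> jog_arm:
  steps:
    - {"tx":0,"ty":0,"tz":0,"rx":0,"ry":0,"rz":0,"jaw":0.0}
    - {"tx":0,"ty":0,"tz":0,"rx":0,"ry":0,"rz":0,"jaw":0.0}
    - {"tx":0,"ty":0,"tz":0,"rx":0,"ry":0,"rz":0,"jaw":0.0}

```text
time: 17.8
position: [0.4353, 0.2798, 0.4542]
tool_rot: [0.001, 1.0, 0.03, -0.001]
ft_force: [0.5, -0.2, -1.3]
gripper_width: 0.0227
finger_force: 99.7
```

```bash
sed -i 's/^for q in spotter.*rod_grip",w)\[:1\]:/for q in sorted(spotter.silhouettes("rod_grip",w),key=lambda q:-q["pixels"].sum())[:1]:/' l.py; python3 l.py|tail -1; python3 t.py
cat > m.py <<'E'
from h import *
import sys
np.set_printoptions(precision=4,suppress=True)
sl=float(sys.argv[1]); T0=pose(); print(T0)
# rod handle frame in tool: x axis along (1,0,sl), z up
a=np.arctan(sl); RT=np.eye(4); RT[:3,0]=[np.cos(a),0,np.sin(a)]; RT[:3,1]=[0,-1,0]; RT[:3,2]=np.cross(RT[:3,0],RT[:3,1])
top=np.array([-.012,-.0003,.1416-.012*sl]); RT[:3,3]=top-.015*RT[:3,2]
W=np.eye(4); c,s=np.cos(.06),np.sin(.06); W[:3,0]=[c,s,0]; W[:3,1]=[-s,c,0]; 
for z in (.20,.145,.132):
    W[:3,3]=[.4237,.2795,z]; print(z,delta(W@np.linalg.inv(RT),T0))
E
python3 m.py -0.03
```

```text
steel [ 0.0862 -0.0001  0.1505] [-0.0225  0.1524] handle [ 0.0192 -0.0002  0.1412] [-0.0231  0.1417] -0.025930059752785617
[0.4353 0.2793 0.4556]
tab 420 [ 0.4511 -0.0245  0.0508  0.4842  0.0049  0.0586  0.5195  0.0376  0.0653]
[[ 0.9983  0.0587  0.0011  0.4353]
 [ 0.0587 -0.9983 -0.      0.2793]
 [ 0.0011  0.0001 -1.      0.4558]
 [ 0.      0.      0.      1.    ]]
0.2 (array([ 0.0046, -0.0006,  0.0993]), array([ 0.0001, -0.0311, -0.0013]))
0.145 (array([ 0.0046, -0.0006,  0.1543]), array([ 0.0001, -0.0311, -0.0013]))
0.132 (array([ 0.0045, -0.0006,  0.1673]), array([ 0.0001, -0.0311, -0.0013]))
```

Tray and lever are confirmed (tab edge at 0.451, i.e. 100 mm out). I level the rod by about 0.026 rad and lower it into the forks.

>>> jog_arm:
  steps:
    - {"tx":0.004,"ty":0,"tz":0.03,"rx":0,"ry":-0.026,"rz":-0.001,"jaw":0.0}
    - {"tx":0.004,"ty":0,"tz":0.06,"rx":0,"ry":-0.026,"rz":-0.001,"jaw":0.0}
    - {"tx":0.004,"ty":0,"tz":0.09,"rx":0,"ry":-0.026,"rz":-0.001,"jaw":0.0}
    - {"tx":0.004,"ty":0,"tz":0.115,"rx":0,"ry":-0.026,"rz":-0.001,"jaw":0.0}
    - {"tx":0.004,"ty":0,"tz":0.133,"rx":0,"ry":-0.026,"rz":-0.001,"jaw":0.0}
    - {"tx":0.004,"ty":0,"tz":0.144,"rx":0,"ry":-0.026,"rz":-0.001,"jaw":0.0}
    - {"tx":0.004,"ty":0,"tz":0.144,"rx":0,"ry":-0.026,"rz":-0.001,"jaw":0.0}
    - {"tx":0.004,"ty":0,"tz":0.144,"rx":0,"ry":-0.026,"rz":-0.001,"jaw":0.0}

```text
time: 18.67
position: [0.4397, 0.2802, 0.3125]
tool_rot: [0.0, 0.999, 0.03, -0.012]
ft_force: [0.2, 0.4, -1.8]
gripper_width: 0.0227
finger_force: 99.7
```

```bash
python3 m.py -0.025
cat > n.py <<'E'
from h import *
np.set_printoptions(precision=4,suppress=True)
w=grab("wrist"); save(w,"w5.png"); P=cloud(w); s=arm.sense(); print(s["ft_force"],s["torque"])
for q in sorted(spotter.silhouettes("rod_grip",w),key=lambda q:-q["pixels"].sum())[:1]:
    m=q["pixels"]; img=w["frame"].astype(int); o=m&(img[...,0]>img[...,2]+60)
    H=P[o]; H=H[abs(H[:,2]-np.nanmedian(H[:,2]))<.006]; rr=cv2.minAreaRect((H[:,:2]*1000).astype(np.float32))
    print("handle top",H.mean(0),H[:,0].min(),H[:,0].max(),"z slope",np.polyfit(H[:,0],H[:,2],1),"y at .4237",np.polyval(np.polyfit(H[:,0],H[:,1],1),.4237),np.polyfit(H[:,0],H[:,1],1),rr)
E
python3 n.py
```

```text
[[ 0.9979  0.0603 -0.0245  0.4397]
 [ 0.0603 -0.9982 -0.0013  0.2802]
 [-0.0246 -0.0001 -0.9997  0.3125]
 [ 0.      0.      0.      1.    ]]
0.2 (array([-0.0015,  0.    , -0.0441]), array([-0.0001, -0.0004,  0.0004]))
0.145 (array([-0.0002,  0.0001,  0.0109]), array([-0.0001, -0.0004,  0.0004]))
0.132 (array([0.0001, 0.0001, 0.0239]), array([-0.0001, -0.0004,  0.0004]))
[ 0.1922  0.7413 -1.074 ] [ 0.007  -0.0024  0.0175]
handle top [0.4567 0.2815 0.1708] 0.4106808446298101 0.49346512558101 z slope [-0.0049  0.1731] y at .4237 0.27966055943757173 [0.0551 0.2563] ((451.8232727050781, 281.25537109375), (82.63558959960938, 23.764625549316406), 3.4337480068206787)
```

>>> jog_arm:
  steps:
    - {"tx":0,"ty":0,"tz":0.006,"rx":0,"ry":0,"rz":0,"jaw":0.0}
    - {"tx":0,"ty":0,"tz":0.012,"rx":0,"ry":0,"rz":0,"jaw":0.0}
    - {"tx":0,"ty":0,"tz":0.018,"rx":0,"ry":0,"rz":0,"jaw":0.0}
    - {"tx":0,"ty":0,"tz":0.022,"rx":0,"ry":0,"rz":0,"jaw":0.0}
    - {"tx":0,"ty":0,"tz":0.025,"rx":0,"ry":0,"rz":0,"jaw":0.0}
    - {"tx":0,"ty":0,"tz":0.025,"rx":0,"ry":0,"rz":0,"jaw":0.0}
    - {"tx":0,"ty":0,"tz":0.025,"rx":0,"ry":0,"rz":0,"jaw":0.0}
    - {"tx":0,"ty":0,"tz":0.025,"rx":0,"ry":0,"rz":0,"jaw":0.0}

```text
time: 19.43
position: [0.4389, 0.2804, 0.2867]
tool_rot: [0.0, 0.999, 0.03, -0.012]
ft_force: [0.7, -0.5, -0.9]
gripper_width: 0.0224
finger_force: 100.1
```

```bash
python3 n.py
```

```text
[-0.1286 -0.4746 -0.974 ] [ 0.0412  0.0169 -0.0047]
handle top [0.4559 0.2816 0.1451] 0.40969548991727434 0.49256408349678965 z slope [-0.005   0.1474] y at .4237 0.2798177705157318 [0.0547 0.2566] ((450.974609375, 281.4036865234375), (82.41262817382812, 23.947050094604492), 3.297638177871704)
```

Handle top is at 0.1451, the same height as before pickup. Releasing.

>>> jog_arm:
  steps:
    - {"tx":0,"ty":0,"tz":0,"rx":0,"ry":0,"rz":0,"jaw":0.02}
    - {"tx":0,"ty":0,"tz":0,"rx":0,"ry":0,"rz":0,"jaw":0.026}
    - {"tx":0,"ty":0,"tz":0,"rx":0,"ry":0,"rz":0,"jaw":0.032}
    - {"tx":0,"ty":0,"tz":0,"rx":0,"ry":0,"rz":0,"jaw":0.045}
    - {"tx":0,"ty":0,"tz":0,"rx":0,"ry":0,"rz":0,"jaw":0.06}
    - {"tx":0,"ty":0,"tz":0,"rx":0,"ry":0,"rz":0,"jaw":0.07}
    - {"tx":0,"ty":0,"tz":0,"rx":0,"ry":0,"rz":0,"jaw":0.07}
    - {"tx":0,"ty":0,"tz":0,"rx":0,"ry":0,"rz":0,"jaw":0.07}
  grip_force: 20

```text
time: 20.2
position: [0.4388, 0.2803, 0.2868]
tool_rot: [0.0, 0.999, 0.03, -0.012]
ft_force: [0.8, 0.3, 0.8]
gripper_width: 0.07
finger_force: 0.0
```

>>> jog_arm:
  steps:
    - {"tx":0,"ty":0,"tz":-0.01,"rx":0,"ry":0,"rz":0,"jaw":0.07}
    - {"tx":0,"ty":0,"tz":-0.03,"rx":0,"ry":0,"rz":0,"jaw":0.07}
    - {"tx":0,"ty":0,"tz":-0.06,"rx":0,"ry":0,"rz":0,"jaw":0.07}
    - {"tx":0,"ty":0,"tz":-0.09,"rx":0,"ry":0,"rz":0,"jaw":0.07}
    - {"tx":0,"ty":0,"tz":-0.12,"rx":0,"ry":0,"rz":0,"jaw":0.07}
    - {"tx":-0.03,"ty":0,"tz":-0.15,"rx":0,"ry":0,"rz":0,"jaw":0.07}
    - {"tx":-0.04,"ty":0,"tz":-0.17,"rx":0,"ry":0,"rz":0,"jaw":0.07}
    - {"tx":-0.04,"ty":0,"tz":-0.17,"rx":0,"ry":0,"rz":0,"jaw":0.07}

```text
time: 20.87
position: [0.4015, 0.278, 0.4634]
tool_rot: [-0.002, 0.999, 0.031, -0.009]
ft_force: [0.3, -0.0, 1.2]
gripper_width: 0.0699
finger_force: 0.0
```

```bash
python3 n.py; python3 l.py | head -7; python3 t.py
```

```text
[-0.2758 -0.4187 -1.5462] [-0.0273 -0.0525  0.0128]
handle top [0.4271 0.2802 0.1451] 0.3526870390089526 0.49187234763286514 z slope [0.0001 0.1451] y at .4237 0.28000739330199315 [0.0577 0.2556] ((422.203125, 279.8553466796875), (138.78761291503906, 23.425094604492188), 3.5123963356018066)
[0.4028 0.2781 0.4589]
53
[ 0.655  -0.0025  0.1413  0.6624  0.0014  0.1513  0.6693  0.0071  0.1635] [-0.4484  0.7304]
top [0.6575 0.0019 0.1618] angle from top: 0.9215789042218339
30
[0.6553 0.0253 0.1431 0.6622 0.028  0.1531 0.6707 0.0335 0.1641] [-0.6337  0.7596]
top [0.6564 0.0281 0.1627] angle from top: 0.9468823170432746
[0.4035 0.2781 0.4568]
tab 420 [ 0.4515 -0.0242  0.051   0.4844  0.0048  0.0587  0.5192  0.0374  0.0655]l.py:12: RuntimeWarning: Mean of empty slice.
  print("steel",S.mean(0),np.polyfit(S[:,0],S[:,2],1),"handle",H.mean(0),np.polyfit(H[:,0],H[:,2],1),H[:,0].min())
  ret = um.true_divide(
Traceback (most recent call last):
  File "l.py", line 12, in <module>
    print("steel",S.mean(0),np.polyfit(S[:,0],S[:,2],1),"handle",H.mean(0),np.polyfit(H[:,0],H[:,2],1),H[:,0].min())
                            ~~~~~~~~~~^^^^^^^^^^^^^^^^^
TypeError: expected non-empty vector for x
```

View pics/w5.png

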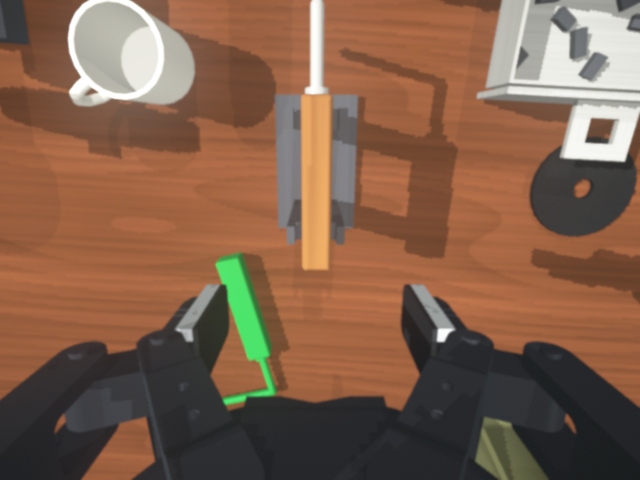

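The rod is back in both forks at (303–330, 95–270), level and within about 1 mm of where it was found. The tray is out at upper right, the lever is off, and the gripper is clear. Handing in.

```bash
python3 -c "
from bench import arm
print(arm.hand_in())"
```

```text
the job is handed in; nothing more can be done
None
```

The job is handed in: the switch lever is off, the grit tray is drawn out to its stop, and the rod is back in its rest about 1 mm from where it was found; the hand-in returned no verdict.

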